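# Close up the coffee corner

## Robot

A 6-joint arm with a two-finger parallel gripper is mounted at the origin on the work surface. World frame = base frame: x ahead of the robot, y to its left, z up, the work surface at z = 0. Lengths are in m, angles in rad, forces in N, time in s.
With the tool pointing down it reaches from about 0.325 to 0.775 m from the base axis. Payload 5.5 kg.
Tool frame: the origin (TCP) lies on the centre line of the jaws, within the pads' length; the fingertips stand 8 mm ahead of it and the grasp point (between the pads) lies 11 mm behind it; z points along the fingers, x is the direction in which the jaws open and shut, and the axes are right-handed (so a half turn about z gives the same grasp; the last joint's range is limited). The gripper opens to 88 mm and grips with 3 to 60 N. Pads are 20 mm wide; open, the fingers measure 115 mm over their backs; the gripper's body (75 mm by 178 mm) begins 61 mm behind the grasp point.
Start: joints at [-1.228, 0.091, 1.231, -0, 1.82, -0.057], TCP at [0.234, -0.553, 0.231] pointing down, gripper open.
Joint ranges: [-2.87, 2.87], [-0.86, 2.18], [0.17, 2.46], [-1.51, 4.65], [0.06, 2.69], [-2.65, 2.65]. Speed limits (rad/s): [2.57, 2.57, 3.01, 3.14, 3.14, 3.14].

## Interface

Orientations are given as a rotation vector (axis times angle).
In Python, from station import arm gives the robot as it stands.
- The arm moves only by the tool jog_arm, never from a script. Its argument "targets" is a list of rows, each a list of 5 numbers: the shift along the world's x, y, z in mm, then the turn about the world's z in degrees, then the finger opening in mm, from 0 to 87.8. In form: [[x, y, z, spin, fingers], ...]. A call has 1 to 8 rows; each row shifts and turns the commanded pose from where the row before left it; what a row does not reach is not made up. A row lasts 1/8 s, in which the tool goes at most 62.5 mm and 10.7 degrees, less where a joint would pass 70% of its speed; a pose out of reach is approached as far as the arm can. A call is refused whole if a number of a shift passes 62.5 or a number of a turn 10.7, either way. A call with a gripper value outside its range is refused whole. The fingers move at their own pace and stop on an object; "grip_force" is the grip in N (left out, the last holds). Time passes only in rows, so rows that do not move let the fingers close. It gives the time, the measured TCP pose, the force and the opening at its end, in the units of the state.
- arm.get_obs(): the state, without advancing time (a new reading comes with each control period).
- arm.get_image(name): name is "side" or "top" or "wrist"; returns a dict with "color" (480x640x3 uint8, blue, green, red), "z_map" (480x640 float32, m along the optical axis (not along the pixel's ray), 0 where there is no reading), "intrinsics" (3x3 intrinsics, pixels), "xyz" and "rotation" of the camera in the world. Camera axes: x right, y up, looking along -z (the intrinsics and any distortion apply to the point x, -y, -z); pixel columns grow to the right and rows downward; lengths in m; the calibration is good to about 2 mm. The wrist camera is an equidistant fisheye: a pixel r from the principal point sees the ray r / f radians off the axis. A picture is of the moment at which its call begins.
- arm.finish_job(): hands the job in, once; it reports no verdict.
The state is a dict: "clock": time; "joints": joint angles; "dq": joint speeds; "joint_torque": joint torques, N m; "eef_pos": TCP position; "tool_rot": TCP orientation; "wrist_force": force on the tool from outside, world axes, zero at the start; "ft_torque": the same for the moment, N m; "grip_width": finger opening in m.
Only numpy, scipy, OpenCV 4.12 (cv2) and the standard library are available. Lean on these libraries where they do the work, as an engineer would, in place of code of your own. Each camera call takes 0.05 s, during which the arm holds its last target.

## Task

Close up the coffee corner after breakfast. First put every coffee pod lying on the worktop into the open pod drawer and push the drawer fully home; put the two loose lids back on the open canisters and press all three canister lids down until each is fully seated on its rim (one is already on its canister but only rests on the seal). Last of all, when the drawer and all canisters are shut, swing the lever on top of the coffee machine so that it stands straight up, and leave everything else on the worktop where it is.

Things in the scene. Friction and masses are not known exactly. Their poses are not given: they have to be found in the camera images.
- pod_0: Coffee pod: white plastic cup 44 mm across, 22 mm tall, with a silver flange 50 mm across and 6 mm thick on top (28 mm tall in all), about 30 g. Origin at the centre of its underside, z up through the flange. 2 to 4 of the pods are present; an absent one reads None. Starts standing on the worktop.
- pod_1: Coffee pod: white plastic cup 44 mm across, 22 mm tall, with a silver flange 50 mm across and 6 mm thick on top (28 mm tall in all), about 30 g. Origin at the centre of its underside, z up through the flange. 2 to 4 of the pods are present; an absent one reads None. Starts standing on the worktop.
- pod_2: Coffee pod: white plastic cup 44 mm across, 22 mm tall, with a silver flange 50 mm across and 6 mm thick on top (28 mm tall in all), about 30 g. Origin at the centre of its underside, z up through the flange. 2 to 4 of the pods are present; an absent one reads None. Starts standing on the worktop.
- pod_3: Coffee pod: white plastic cup 44 mm across, 22 mm tall, with a silver flange 50 mm across and 6 mm thick on top (28 mm tall in all), about 30 g. Origin at the centre of its underside, z up through the flange. 2 to 4 of the pods are present; an absent one reads None. Starts standing on the worktop.
- lid_0: Steel canister lid, 130 g: plug 68 mm across, 12 mm tall; above it a flange disc 94 mm across, 8 mm thick; on top an upright round knob 26 mm across, 30 mm tall (50 mm in all). Origin at the centre of the plug's underside, z up through the knob. Any lid fits any canister. Starts on a canister, resting on the seal, not pressed down.
- lid_1: Steel canister lid, 130 g: plug 68 mm across, 12 mm tall; above it a flange disc 94 mm across, 8 mm thick; on top an upright round knob 26 mm across, 30 mm tall (50 mm in all). Origin at the centre of the plug's underside, z up through the knob. Any lid fits any canister. Starts on the worktop, knob up.
- lid_2: Steel canister lid, 130 g: plug 68 mm across, 12 mm tall; above it a flange disc 94 mm across, 8 mm thick; on top an upright round knob 26 mm across, 30 mm tall (50 mm in all). Origin at the centre of the plug's underside, z up through the knob. Any lid fits any canister. Starts on the worktop, knob up.
- rim_0 (a point): Centre of a canister's mouth at its rim, 115 mm above the worktop, z up. Canister: fixed pale grey cylinder 92 mm across. A rubber seal ring (77 mm inside) in it stands 8 mm proud: an unpressed lid rests on it, origin 4 mm below this point. Pushed with over 6 N (14 N is ample) the ring slides down and stays; a seated lid's flange is on the rim, origin 12 mm below this point.
- rim_1 (a point): Centre of a canister's mouth at its rim, 115 mm above the worktop, z up. Canister: fixed pale grey cylinder 92 mm across. A rubber seal ring (77 mm inside) in it stands 8 mm proud: an unpressed lid rests on it, origin 4 mm below this point. Pushed with over 6 N (14 N is ample) the ring slides down and stays; a seated lid's flange is on the rim, origin 12 mm below this point.
- rim_2 (a point): Centre of a canister's mouth at its rim, 115 mm above the worktop, z up. Canister: fixed pale grey cylinder 92 mm across. A rubber seal ring (77 mm inside) in it stands 8 mm proud: an unpressed lid rests on it, origin 4 mm below this point. Pushed with over 6 N (14 N is ample) the ring slides down and stays; a seated lid's flange is on the rim, origin 12 mm below this point.
- drawer_floor (a point): Centre of the pod drawer's inner floor, 13 mm above the worktop, moves with it; -x is the way it opens (to the robot), z up. Inside 180 mm (x) by 175 mm (y), walls 37 mm high; front panel top 44 mm above the floor. It runs in a fixed steel unit 200 mm wide, 80 mm tall, whose roof (underside 59 mm above this floor) covers whatever is not pulled out.
- drawer_face (a point): Point to push: middle of the front of the drawer's black pull bar, 42 mm above the worktop. The bar is 100 mm wide, 20 mm tall and stands 22 mm out from the drawer's front panel (12 mm thick). +x of this frame is the way to push the drawer shut.
- drawer (a joint): How far the pod drawer is pulled out, in m: 0 is fully home against its stop, 0.15 fully out; starts 0.14 to 0.15. It takes about 2.5 N to slide and stays where it is left.
- lever (a joint): Angle of the lever on top of the coffee machine, in rad: 0 leans 0.6 rad towards the robot (-x of the machine), 0.6 stands straight up, 1.2 leans away. Starts between 0.08 and 0.25; takes about 2 N at the ball and stays where it is left.
- lever_ball (a point): Centre of the black ball, 28 mm across, at the end of the lever, 85 mm from the lever's hinge and about 300 to 320 mm above the worktop.
- lever_hinge (a point): The lever's hinge on the machine, 232 mm above the worktop; the hinge axis is this frame's y (roughly world y), +x is away from the robot. The machine is fixed, 160 mm wide; it reaches 45 mm towards the robot from the hinge and 205 mm away; its flat top is 220 mm above the worktop, with two small cheeks beside the hinge up to 240 mm. Keep clear of it and the lever when fetching pods.
- mug: White ceramic mug, 76 mm wide, 85 mm tall; not part of the job, leave it where it is. Origin at its underside.
- sugar_jar: Glass sugar jar with steel cap, 60 mm wide, 85 mm tall; not part of the job, leave it where it is. Origin at its underside.
- espresso_cup: White espresso cup, 60 mm wide, 55 mm tall, on the drawer unit's roof; not part of the job, leave it where it is. Origin at its underside.
- milk_jug: Steel milk jug, 80 mm wide, 90 mm tall, behind the canisters; not part of the job, leave it where it is. Origin at its underside.
- pepper_mill: Dark wooden pepper mill, 52 mm wide, 130 mm tall, behind the canisters; not part of the job, leave it where it is. Origin at its underside.
- teaspoon: Steel teaspoon lying along x, 130 mm long, on the right; not part of the job, leave it where it is. Origin at its underside.
- egg_timer: White round egg timer with a small steel knob, 56 mm wide, 50 mm tall; not part of the job, leave it where it is. Origin at its underside.

How it is judged:
By the outcome, as a careful person would: the job done as asked, in the order asked, and still so for the second after the job is handed in, with the robot touching nothing.
Of pod_0, pod_1, pod_2, pod_3 only 2 to 4 are there at a start; the rules pass over those that are not, and their reading is None.
At some moment in a run one of pod_0, pod_1, pod_2, pod_3 may be knocked a few centimetres aside while the robot is not near it.
Once in a run the grip may slacken for a moment while it holds something.
It also fails if it takes over 210 s, if anything falls off the work surface, if the arm or the gripper's body presses on something with over 40 N, if the wrist force passes 120 N, or if a joint passes its speed limit or range.

## Working session

There is one attempt and no reset: what is moved stays moved. The work goes in short steps, Python scripts to look and compute and a tool call to move; the robot and the scene stay as the last step left them, time stands still between calls to the robot, and variables do not carry over. Pictures are saved under pics/ and viewed, and the job is handed in when it is done.

Besides the shell and the picture viewer there is one more tool, called as a command line: name --pt "numbers of a row" for each row, then --argument value for the rest. jog_arm: Moves the arm, as the interface text tells. Its arguments: {"type":"object","properties":{"targets":{"type":"array","items":{"type":"array","items":{"type":"number"}}},"grip_force":{"type":"number"}},"required":["targets"]}

```bash
mkdir -p pics; ls; cat > h.py <<'E'
import numpy as np, cv2
from station import arm
def grab(n,tag):
    im=arm.get_image(n); cv2.imwrite(f'pics/{tag}.png',im['color']); np.savez(f'pics/{tag}.npz',**im); return im
def load(tag): return dict(np.load(f'pics/{tag}.npz'))
def cloud(im):
    K=im['intrinsics'];z=im['z_map'];v,u=np.mgrid[0:480,0:640]
    p=np.stack([(u-K[0,2])/K[0,0]*z,-(v-K[1,2])/K[1,1]*z,-z],-1)
    return p@im['rotation'].T+im['xyz']
def ray(im,u,v,h):
    K=im['intrinsics'];d=im['rotation']@np.array([(u-K[0,2])/K[0,0],-(v-K[1,2])/K[1,1],-1]);o=im['xyz']
    return o+d*(h-o[2])/d[2]
E
python3 - <<'E'
from h import *
o=arm.get_obs();print(o)
for n in('top','side','wrist'):
    im=grab(n,n+'0');print(n,im['xyz'],im['rotation'],im['intrinsics'])
E
```

```text
pics
{'clock': 0.0, 'joints': array([-1.22772229e+00,  9.18456615e-02,  1.23189064e+00, -1.72229813e-05,
        1.81978566e+00, -5.66695748e-02]), 'dq': array([-0.00186689, -0.00068722, -0.00018337,  0.00026147,  0.0003395 ,
       -0.00093729]), 'joint_torque': array([ 2.10248186e-05, -4.46449935e+01, -4.06441426e+01,  6.97180163e-02,
        2.93817697e-02, -1.49311340e-04]), 'eef_pos': array([ 0.23342424, -0.55242637,  0.22951208]), 'tool_rot': array([-2.61731389e+00,  1.73553769e+00,  2.44163418e-03]), 'wrist_force': array([ 0.19923554,  0.02936576, -0.24089355]), 'ft_torque': array([ 0.03314576,  0.01100657, -0.00297716]), 'grip_width': 0.08793578251405391}
top [0.41246475 0.02834549 1.39631127] [ 0.06945608 -0.09564696 -1.59347557] [[545.9729152    0.         316.63189574]
 [  0.         545.9729152  238.26573008]
 [  0.           0.           1.        ]]
side [0.21009656 0.78130536 0.66844866] [ 0.32758006 -1.39168305 -2.39690963] [[450.87133376   0.         323.84110557]
 [  0.         450.87133376 242.8267696 ]
 [  0.           0.           1.        ]]
wrist [ 0.30110041 -0.52501934  0.38371604] [-0.23594721  0.15676505 -1.16353857] [[371.64829954   0.         316.1632442 ]
 [  0.         371.64829954 245.66165496]
 [  0.           0.           1.        ]]
```

```bash
python3 - <<'E'
s=open('h.py').read()
s=s.replace("im=arm.get_image(n);","im=dict(arm.get_image(n)); im['rotation']=cv2.Rodrigues(np.array(im['rotation'],float))[0];")
open('h.py','w').write(s)
E
python3 - <<'E'
from h import *
for n in('top','side'): grab(n,n+'1')
im=load('top1');p=cloud(im);print(np.median(p[...,2]), p[240,320])
E
```

```text
0.0007070098914206957 [ 0.55250376 -0.00484681  0.01788678]
```

View pics/top0.png

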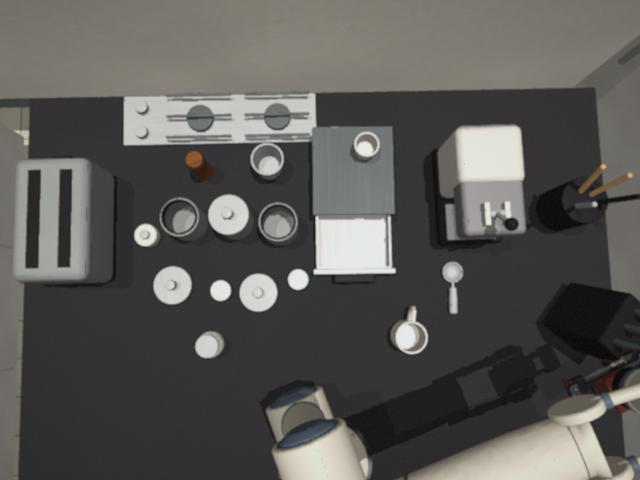

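View pics/side0.png

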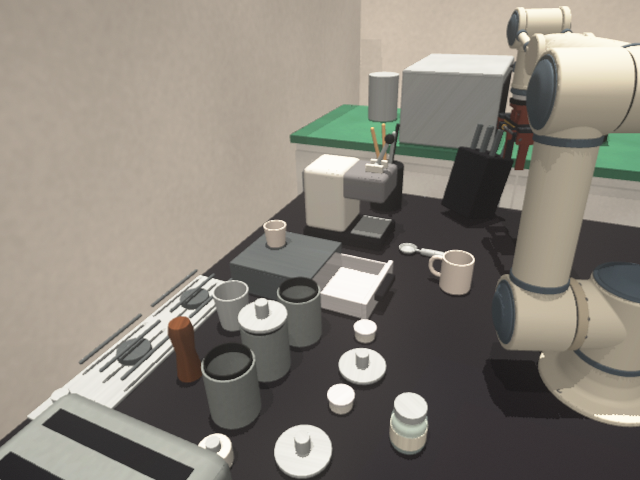

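View pics/wrist0.png

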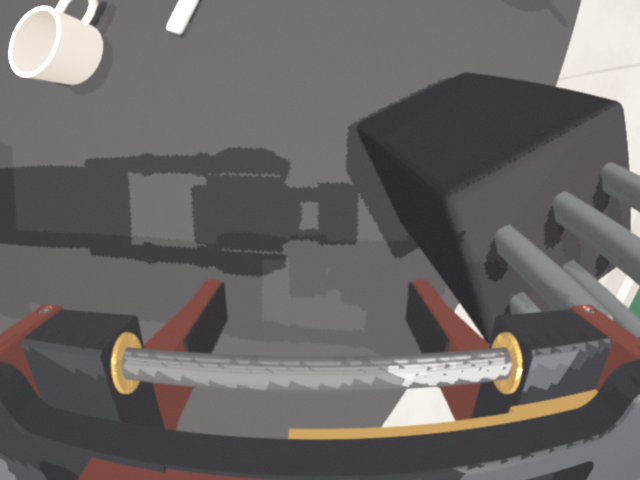

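```bash
cat >> h.py <<'E'
def circ(im,uv,h,lo,hi,R):
    """centre of points in height band lo..hi within R of ray hit"""
    p=cloud(im).reshape(-1,3);c=ray(im,*uv,h)
    for _ in range(4):
        m=(p[:,2]>lo)&(p[:,2]<hi)&(np.hypot(*(p[:,:2]-c[:2]).T)<R)
        q=p[m]
        if len(q)<5: return None
        (cx,cy),r=cv2.minEnclosingCircle(q[:,:2].astype(np.float32));c=np.array([*q[:,:2].mean(0),h])
    return np.round([cx,cy,r,*q[:,:2].mean(0),np.median(q[:,2]),len(q)],4)
E
python3 - <<'E'
from h import *
im=load('top1')
for n,uv,h,lo,hi,R in [('pod a',(221,290),.028,.02,.035,.035),('pod b',(298,279),.028,.02,.035,.035),
 ('lid1',(172,285),.02,.012,.03,.06),('lid1k',(172,285),.05,.042,.06,.03),('lid2',(258,292),.02,.012,.03,.06),('lid2k',(258,292),.05,.042,.06,.03),
 ('can_on',(229,215),.131,.123,.14,.06),('on k',(227,214),.161,.152,.17,.03),
 ('canL',(182,218),.119,.108,.13,.06),('canR',(278,224),.119,.108,.13,.06),
 ('jar',(209,345),.085,.07,.1,.04),('mug',(409,335),.085,.07,.095,.055),('timer',(147,236),.05,.03,.06,.04),('mill',(196,160),.13,.1,.14,.04),('jug',(267,160),.09,.08,.1,.055),
 ('ball',(511,224),.305,.27,.33,.03),('drawer top',(354,271),.057,.05,.065,.06)]:
    print(n,circ(im,uv,h,lo,hi,R))
p=cloud(im)
for u,v in [(335,274),(375,274),(320,269),(390,269),(355,279),(340,279),(370,279),(355,240)]: print(u,v,p[v,u].round(4))
c=im['color'][80:300,300:550];cv2.imwrite('pics/c1.png',cv2.resize(c,None,fx=3,fy=2.7,interpolation=cv2.INTER_NEAREST)[:600])
E
```

```text
pod a [4.314e-01 2.468e-01 2.500e-02 4.311e-01 2.467e-01 2.810e-02 3.080e+02]
pod b [4.538e-01 5.430e-02 2.490e-02 4.538e-01 5.400e-02 2.850e-02 3.040e+02]
lid1 [4.476e-01 3.686e-01 4.750e-02 4.475e-01 3.674e-01 2.030e-02 1.003e+03]
lid1k [4.473e-01 3.683e-01 1.330e-02 4.479e-01 3.678e-01 4.970e-02 9.100e+01]
lid2 [4.242e-01 1.547e-01 4.720e-02 4.240e-01 1.540e-01 2.030e-02 1.008e+03]
lid2k [4.240e-01 1.542e-01 1.280e-02 4.239e-01 1.538e-01 4.980e-02 8.700e+01]
can_on [6.062e-01 2.119e-01 4.750e-02 6.054e-01 2.110e-01 1.309e-01 1.137e+03]
on k [6.061e-01 2.111e-01 1.300e-02 6.058e-01 2.109e-01 1.610e-01 1.020e+02]
canL [6.062e-01 3.293e-01 4.700e-02 6.044e-01 3.275e-01 1.167e-01 4.210e+02]
canR [5.887e-01 9.640e-02 4.620e-02 5.885e-01 9.670e-02 1.172e-01 3.760e+02]
jar [3.003e-01 2.717e-01 2.680e-02 3.010e-01 2.706e-01 8.510e-02 4.190e+02]
mug [ 3.193e-01 -2.167e-01  4.930e-02  3.142e-01 -2.150e-01  8.340e-02
  2.620e+02]
timer [5.740e-01 4.316e-01 2.790e-02 5.732e-01 4.305e-01 3.590e-02 3.730e+02]
mill [7.393e-01 2.911e-01 2.400e-02 7.364e-01 2.887e-01 1.285e-01 3.270e+02]
jug [7.477e-01 1.218e-01 4.030e-02 7.506e-01 1.230e-01 8.830e-02 2.130e+02]
ball [ 5.520e-01 -3.834e-01  1.910e-02  5.477e-01 -3.799e-01  3.180e-01
  1.850e+02]
drawer top [ 4.690e-01 -8.310e-02  5.940e-02  4.627e-01 -8.330e-02  5.440e-02
  5.460e+02]
335 274 [ 0.4642 -0.0388  0.0505]
375 274 [ 0.4634 -0.1431  0.0053]
320 269 [ 0.477  -0.002   0.0578]
390 269 [ 0.4729 -0.1741  0.0566]
355 279 [ 0.4505 -0.0871  0.0575]
340 279 [ 0.4516 -0.0509  0.0495]
370 279 [ 0.4496 -0.1242  0.0549]
355 240 [ 0.5508 -0.0941  0.0141]
```

View pics/c1.png

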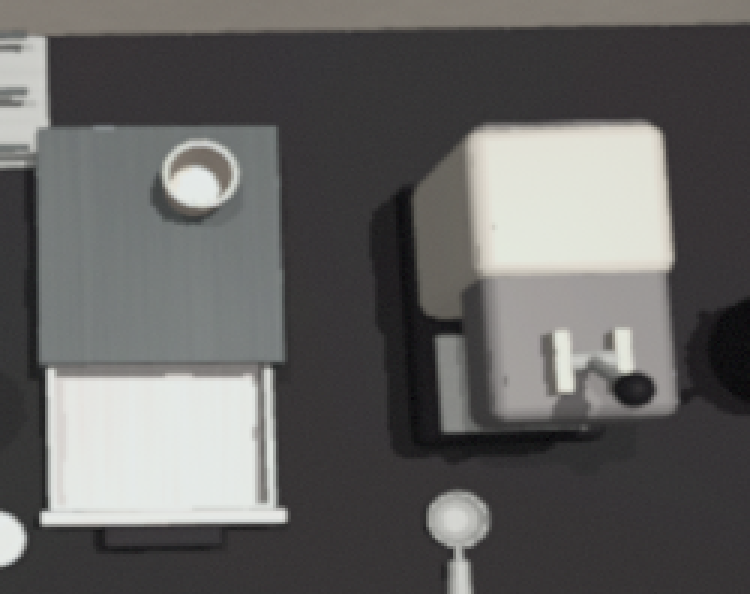

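jog_arm --pt "20 55 0 4 64" --pt "22 60 0 4 64" --pt "22 60 0 4 64" --pt "22 60 0 4 64" --pt "22 60 0 4 64" --pt "22 60 0 4 64" --pt "22 60 0 4 64" --pt "22 60 0 4 64" --grip_force 15

```text
clock: 1.25
eef_pos: [0.4044, -0.085, 0.2308]
tool_rot: [-2.996, 0.944, -0.002]
wrist_force: [1.7, 0.3, 0.3]
grip_width: 0.0642
```

```bash
python3 - <<'E'
from h import *
im=load('top1');p=cloud(im);P=p.reshape(-1,3)
# roof
m=(abs(P[:,2]-.08)<.006)&(P[:,0]>.6)&(P[:,1]<.05)&(P[:,1]>-.25)
print('roof',cv2.minAreaRect(P[m][:,:2].astype(np.float32)),P[m][:,:2].min(0),P[m][:,:2].max(0))
m=(abs(P[:,2]-.056)<.005)&(P[:,0]>.44)&(P[:,0]<.5)&(P[:,1]<.02)&(P[:,1]>-.2)
print('front',cv2.minAreaRect(P[m][:,:2].astype(np.float32)))
m=(P[:,2]>.035)&(P[:,2]<.06)&(P[:,0]>.42)&(P[:,0]<.455)&(P[:,1]<.0)&(P[:,1]>-.17)
print('bar',len(P[m]),P[m].min(0),P[m].max(0))
m=(abs(P[:,2]-.013)<.005)&(P[:,0]>.47)&(P[:,0]<.64)&(P[:,1]<.0)&(P[:,1]>-.18)
print('floor',cv2.minAreaRect(P[m][:,:2].astype(np.float32)),np.median(P[m],0))
for x in (.475,.48,.485,.49):print(x,np.median(P[(abs(P[:,0]-x)<.002)&(abs(P[:,1]+.085)<.06)][:,2]))
im2=load('side1')
print('cheek/hinge')
m=(P[:,2]>.224)&(P[:,0]>.5)&(P[:,0]<.68)&(P[:,1]<-.3)&(P[:,1]>-.45)
for q in P[m][::12]:print(q.round(3),end=' ')
grab('top','top2')
E
```

```text
roof ((0.7176130414009094, -0.08832955360412598), (0.20048336684703827, 0.22049234807491302), 89.04969024658203) [ 0.60643042 -0.18889054] [0.82936745 0.01207936]
front ((0.4707483947277069, -0.08566928654909134), (0.1969279795885086, 0.05601486191153526), 89.3939208984375)
bar 214 [ 0.44227649 -0.13527     0.04419368] [ 0.45493084 -0.03572647  0.05912309]
floor ((0.5505760908126831, -0.08714727312326431), (0.1745298206806183, 0.13324995338916779), 89.04318237304688) [ 0.54982924 -0.08696084  0.01334836]
0.475 0.05706815027013923
0.48 0.04969094373055427
0.485 0.013549867680627603
0.49 0.013458457689575432
cheek/hinge
[ 0.68  -0.405  0.23 ] [ 0.68  -0.366  0.225] [ 0.678 -0.403  0.227] [ 0.678 -0.321  0.227] [ 0.677 -0.357  0.227] [ 0.676 -0.394  0.228] [ 0.676 -0.432  0.227] [ 0.676 -0.337  0.226] [ 0.674 -0.371  0.23 ] [ 0.674 -0.417  0.224] [ 0.673 -0.321  0.23 ] [ 0.673 -0.35   0.228] [ 0.672 -0.375  0.23 ] [ 0.671 -0.418  0.227] [ 0.671 -0.333  0.225] [ 0.67  -0.361  0.228] [ 0.67  -0.403  0.225] [ 0.669 -0.443  0.225] [ 0.669 -0.339  0.226] [ 0.668 -0.373  0.225] [ 0.667 -0.4  
[... 941 characters left out ...]
79  0.254] [ 0.576 -0.408  0.245] [ 0.575 -0.372  0.242] [ 0.575 -0.399  0.24 ] [ 0.573 -0.359  0.241] [ 0.57  -0.378  0.262] [ 0.573 -0.355  0.229] [ 0.572 -0.379  0.233] [ 0.57  -0.403  0.244] [ 0.566 -0.377  0.257] [ 0.558 -0.38   0.316] [ 0.567 -0.364  0.239] [ 0.554 -0.377  0.325] [ 0.564 -0.358  0.243] [ 0.553 -0.375  0.324] [ 0.562 -0.356  0.243] [ 0.551 -0.374  0.32 ] [ 0.561 -0.357  0.239] [ 0.548 -0.377  0.324] [ 0.558 -0.359  0.24 ] [ 0.546 -0.378  0.327] [ 0.556 -0.355  0.237] [ 0.545 -0.375  0.323] [ 0.555 -0.357  0.231] [ 0.543 -0.377  0.322] [ 0.542 -0.37   0.315] [ 0.54  -0.391  0.324] [ 0.538 -0.386  0.325] [ 0.537 -0.386  0.32 ] [ 0.535 -0.384  0.319] [ 0.533 -0.385  0.315]
```

View pics/top2.png

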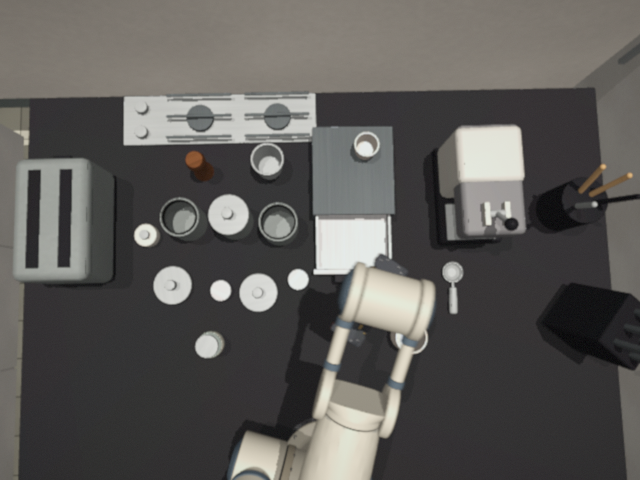

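jog_arm --pt "23 60 -40 2 64" --pt "23 60 -50 3 64" --pt "0 12 -40 0 64" --pt "0 0 0 0 64" --pt "0 0 0 0 64"

```text
clock: 1.92
eef_pos: [0.4413, 0.0199, 0.1209]
tool_rot: [-3.033, 0.817, -0.003]
wrist_force: [-0.1, -0.0, -0.4]
grip_width: 0.0642
```

```bash
cat >> h.py <<'E'
def st():
    o=arm.get_obs();r=o['tool_rot'];R=cv2.Rodrigues(np.array(r))[0]
    print('t',round(o['clock'],2),'p',np.round(np.array(o['eef_pos'])*1000,1),'yaw',round(np.degrees(np.arctan2(R[1,0],R[0,0])),1),'F',np.round(o['wrist_force'],1),'w',round(o['grip_width']*1000,1),'tilt',np.round(R[:2,2],4))
E
python3 - <<'E'
from h import *
st()
E
```

```text
t 1.93 p [441.3  19.9 120.9] yaw -30.1 F [-0.1 -0.  -0.4] w 64.2 tilt [ 0.0018 -0.0004]
```

jog_arm --pt "6 17 -20 0 64" --pt "6.5 17.4 -25 0 64" --pt "0 0 -25 0 64" --pt "0 0 -20 0 64" --pt "0 0 -17 0 64" --pt "0 0 0 0 64"

```text
clock: 2.68
eef_pos: [0.4533, 0.0544, 0.0122]
tool_rot: [3.033, -0.817, -0.001]
wrist_force: [-0.2, -0.6, -0.4]
grip_width: 0.064
```

```bash
python3 - <<'E'
from h import *
st(); im=grab('wrist','w3')
E
```

```text
t 2.67 p [453.3  54.4  12.2] yaw -30.2 F [-0.2 -0.6 -0.4] w 64.0 tilt [-0.0005 -0.0001]
```

View pics/w3.png

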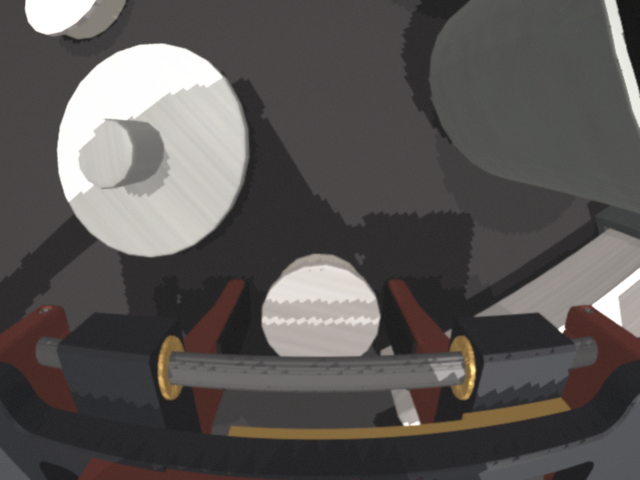

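The pod (320,310) is centred between the fingers, so I'm closing on it.

jog_arm --pt "0 0 0 0 44" --pt "0 0 0 0 44" --pt "0 0 0 0 44" --pt "0 0 0 0 44" --pt "0 0 15 0 44" --pt "0 0 30 0 44" --pt "0 0 35 0 44" --pt "0 0 0 0 44" --grip_force 15

```text
clock: 3.72
eef_pos: [0.455, 0.0553, 0.0958]
tool_rot: [-3.032, 0.815, -0.009]
wrist_force: [0.5, 0.4, -0.8]
grip_width: 0.049
```

```bash
python3 - <<'E'
from h import *
st(); im=grab('wrist','w4')
E
```

```text
t 3.73 p [455.   55.3  95.8] yaw -30.1 F [ 0.5  0.4 -0.8] w 49.0 tilt [0.0059 0.0004]
```

View pics/w4.png

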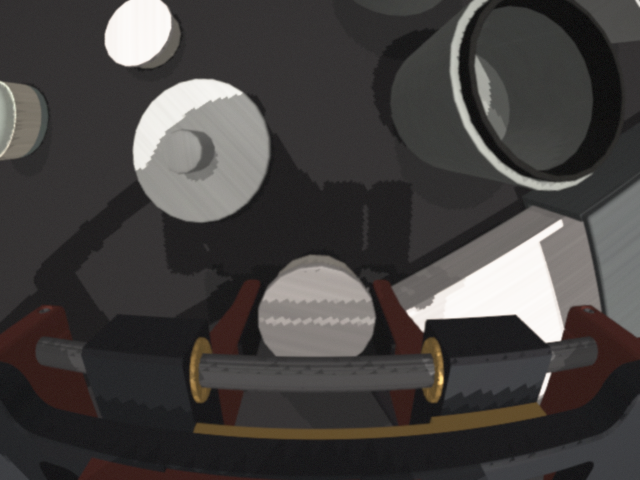

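jog_arm --pt "15 -18 0 5 44" --pt "20 -24 0 7 44" --pt "20 -24 0 7 44" --pt "20 -24 0 7 44" --pt "15 -15 0 4 44" --pt "0 0 -20 0 44" --pt "0 0 -20 0 44" --pt "0 0 0 0 44"

```text
clock: 4.78
eef_pos: [0.5407, -0.0489, 0.0483]
tool_rot: [-3.14, 0.002, 0.01]
wrist_force: [-0.0, -0.5, -0.4]
grip_width: 0.0492
```

```bash
python3 - <<'E'
from h import *
st(); im=grab('wrist','w5');grab('top','top5')
E
```

```text
t 4.78 p [540.7 -48.9  48.3] yaw -0.1 F [-0.  -0.5 -0.4] w 49.2 tilt [-0.0064  0.0012]
```

View pics/w5.png

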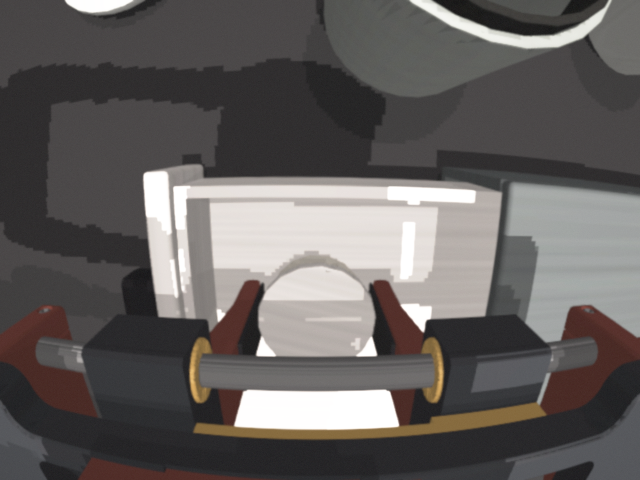

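jog_arm --pt "0 0 -12 0 44" --pt "0 0 -9 0 44" --pt "0 0 0 0 44" --pt "0 0 0 0 64" --pt "0 0 0 0 64" --pt "0 0 0 0 64" --pt "0 0 30 0 64" --pt "0 0 40 0 64"

```text
clock: 5.88
eef_pos: [0.5425, -0.0498, 0.1009]
tool_rot: [-3.141, 0.003, 0.004]
wrist_force: [-0.2, 0.9, -0.3]
grip_width: 0.0639
```

```bash
python3 - <<'E'
from h import *
st(); im=grab('wrist','w6')
E
```

```text
t 5.88 p [542.5 -49.8 100.9] yaw -0.1 F [-0.2  0.9 -0.3] w 63.9 tilt [-0.0027  0.0004]
```

View pics/w6.png

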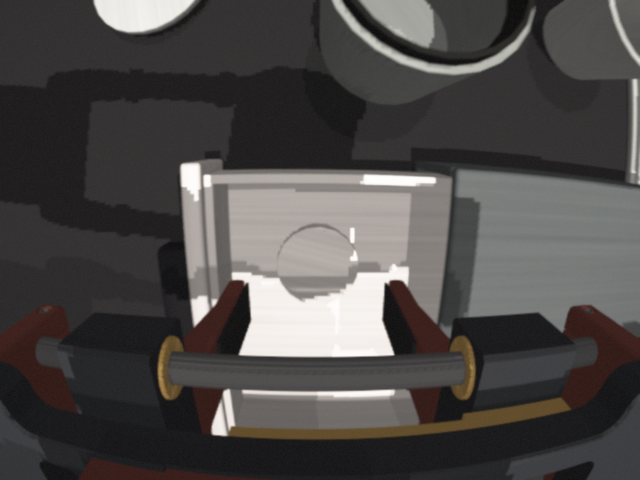

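jog_arm --pt "-5 10 40 0 64" --pt "-18 41 10 0 64" --pt "-18 41 0 0 64" --pt "-18 41 0 0 64" --pt "-18 41 0 0 64" --pt "-18 41 0 0 64" --pt "-16 41 0 0 64" --pt "0 20 0 0 64"

```text
clock: 6.92
eef_pos: [0.4313, 0.228, 0.1517]
tool_rot: [-3.141, -0.001, -0.001]
wrist_force: [0.3, -0.2, 0.9]
grip_width: 0.0643
```

```bash
python3 - <<'E'
from h import *
im=grab('top','top7');grab('wrist','w7');grab('side','s7');st()
E
```

```text
t 7.08 p [432.2 226.5 151.3] yaw 0.0 F [ 0.  -0.4 -0.3] w 63.7 tilt [ 0.0003 -0.0002]
```

View pics/w7.png

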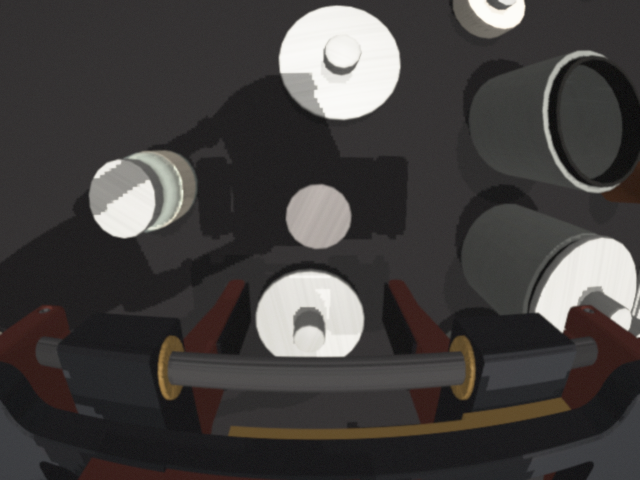

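View pics/top7.png

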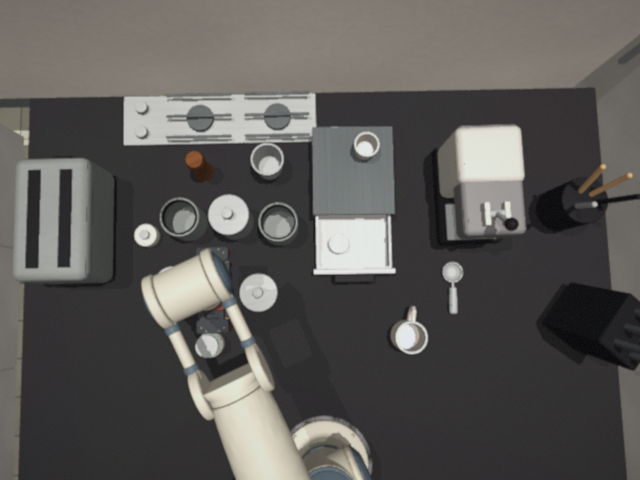

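```bash
python3 - <<'E'
from h import *
for t in('side1','s7'):
    im=load(t)
    print(circ(im,(341,398),.028,.022,.034,.04))
E
```

```text
[4.328e-01 2.496e-01 2.540e-02 4.320e-01 2.517e-01 2.950e-02 5.090e+02]
[4.328e-01 2.493e-01 2.570e-02 4.321e-01 2.516e-01 2.950e-02 5.100e+02]
```

jog_arm --pt "0 14 -20 0 64" --pt "0 7 -25 0 64" --pt "0 0 -30 0 64" --pt "0 0 -30 0 64" --pt "0 0 -20 0 64" --pt "0 0 -13 0 64" --pt "0 0 0 0 64"

```text
clock: 7.95
eef_pos: [0.432, 0.2462, 0.0124]
tool_rot: [3.141, -0.004, -0.002]
wrist_force: [0.7, -0.2, 0.2]
grip_width: 0.064
```

```bash
python3 - <<'E'
from h import *
st(); im=grab('wrist','w8')
E
```

```text
t 7.95 p [432.  246.2  12.4] yaw -0.1 F [ 0.7 -0.2  0.2] w 64.0 tilt [-0.0015 -0.0009]
```

View pics/w8.png

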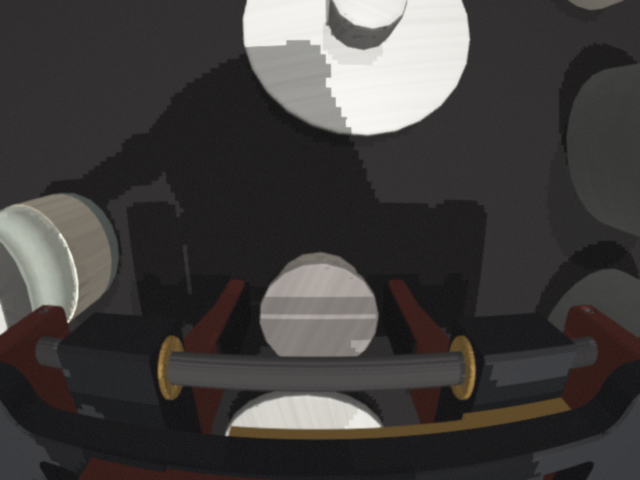

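The second pod (320,310) is also centred between the fingers. I'll grip and lift it.

jog_arm --pt "0 0 0 0 44" --pt "0 0 0 0 44" --pt "0 0 0 0 44" --pt "0 0 0 0 44" --pt "0 0 20 0 44" --pt "0 0 40 0 44" --pt "0 0 40 0 44" --pt "0 0 20 0 44"

```text
clock: 9.0
eef_pos: [0.4328, 0.2474, 0.1353]
tool_rot: [-3.14, 0.002, -0.003]
wrist_force: [0.0, -0.0, -1.1]
grip_width: 0.0494
```

jog_arm --pt "15 -41 5 0 44" --pt "17 -45 5 0 44" --pt "17 -45 0 0 44" --pt "17 -45 0 0 44" --pt "17 -45 0 0 44" --pt "17 -45 0 0 44" --pt "9 -45 0 0 44" --pt "0 -45 0 0 44"

```text
clock: 10.0
eef_pos: [0.5411, -0.1103, 0.1415]
tool_rot: [-3.141, 0.002, 0.004]
wrist_force: [-0.1, -0.5, -0.6]
grip_width: 0.0491
```

jog_arm --pt "0 -15 0 0 44" --pt "0 0 0 0 44" --pt "0 0 0 0 44"

```text
clock: 10.38
eef_pos: [0.5413, -0.1226, 0.1429]
tool_rot: [-3.141, 0.001, 0.001]
wrist_force: [0.4, -0.3, -0.3]
grip_width: 0.049
```

```bash
python3 - <<'E'
from h import *
im=grab('wrist','w9');st()
E
```

```text
t 10.43 p [ 541.4 -122.5  143.1] yaw 0.0 F [ 0.3 -0.4  0.7] w 49.3 tilt [-0.0001  0.0006]
```

View pics/w9.png

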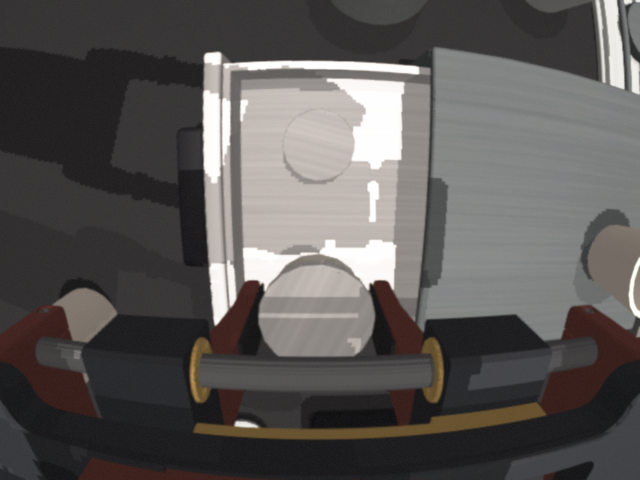

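jog_arm --pt "0 -3 -30 0 44" --pt "0 0 -35 0 44" --pt "0 0 -30 0 44" --pt "0 0 -14 0 44" --pt "0 0 -7 0 44" --pt "0 0 0 0 44" --pt "0 0 0 0 44"

```text
clock: 11.3
eef_pos: [0.542, -0.127, 0.0284]
tool_rot: [3.141, -0.002, 0.003]
wrist_force: [-0.8, 0.2, -0.8]
grip_width: 0.0494
```

jog_arm --pt "0 0 0 0 64" --pt "0 0 0 0 64" --pt "0 0 0 0 64" --pt "0 0 30 0 64" --pt "0 0 40 0 64" --pt "0 0 30 0 64"

```text
clock: 12.05
eef_pos: [0.5416, -0.127, 0.1291]
tool_rot: [3.141, -0.003, 0.002]
wrist_force: [1.1, -0.3, 0.5]
grip_width: 0.0641
```

```bash
python3 - <<'E'
from h import *
im=grab('wrist','w10');st()
E
```

```text
t 12.1 p [ 543.1 -127.5  133.7] yaw -0.1 F [-0.3 -1.2  3. ] w 64.2 tilt [ 0.0073 -0.0022]
```

View pics/w10.png

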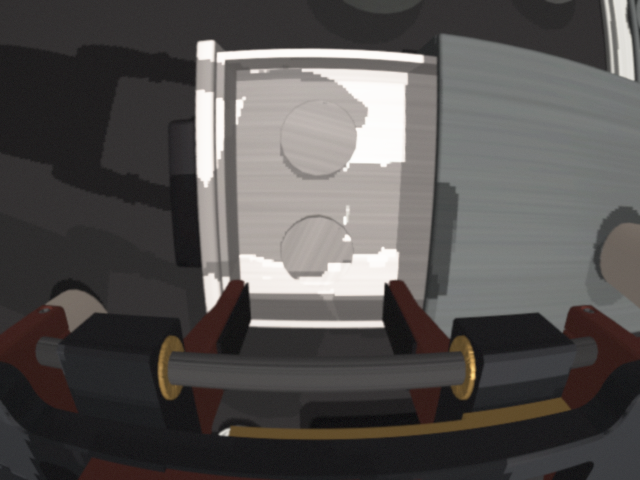

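jog_arm --pt "-15 5 10 -10 0" --pt "-19 5 0 -10 0" --pt "-19 5 0 -10 0" --pt "-19 5 0 -10 0" --pt "-19 5 0 -10 0" --pt "-19 5 0 -10 0" --pt "-18 5 0 -10 0" --pt "0 5 0 -10 0"

```text
clock: 13.1
eef_pos: [0.4125, -0.0868, 0.137]
tool_rot: [-2.399, 2.029, -0.001]
wrist_force: [0.5, 0.5, -0.1]
grip_width: 0.0007
```

jog_arm --pt "0 0 -25 -10 0" --pt "0 0 -30 0 0" --pt "0 0 -30 0 0" --pt "0 0 -17 0 0" --pt "0 0 0 0 0"

```text
clock: 13.72
eef_pos: [0.4125, -0.0867, 0.034]
tool_rot: [2.219, -2.222, -0.004]
wrist_force: [-0.3, -0.1, -0.5]
grip_width: 0.0002
```

```bash
python3 - <<'E'
from h import *
im=grab('wrist','w11');grab('side','s11');st()
E
```

```text
t 13.82 p [413.8 -87.1  36.2] yaw -90.1 F [ 0.3 -0.   0.4] w 0.5 tilt [ 0.0012 -0.0003]
```

View pics/w11.png

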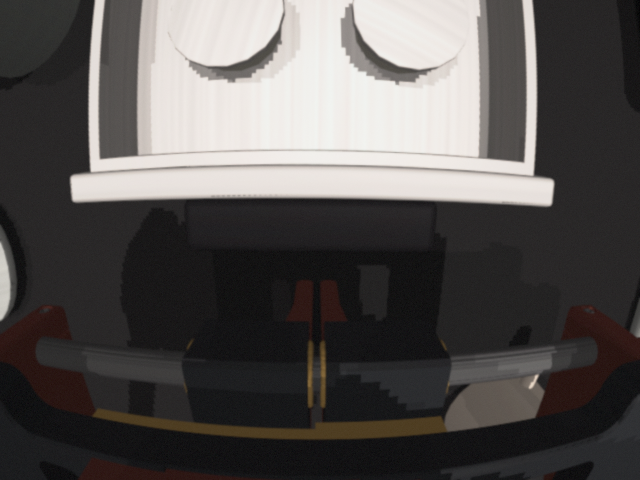

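View pics/s11.png

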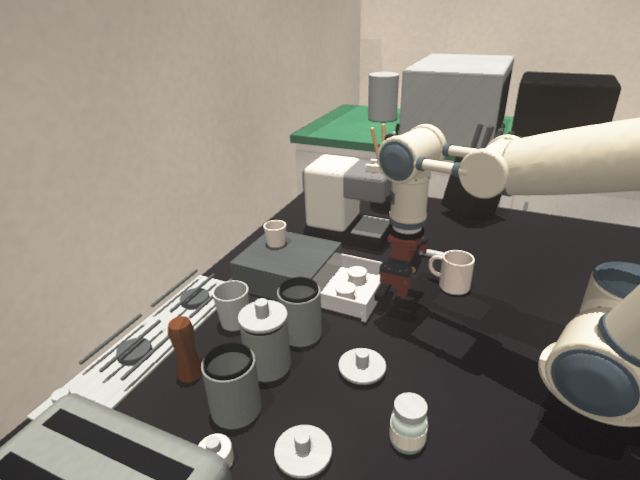

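jog_arm --pt "8 0 3 0 0" --pt "10 0 0 0 0" --pt "14 0 0 0 0" --pt "14 0 0 0 0" --pt "14 0 0 0 0" --pt "14 0 0 0 0" --pt "14 0 0 0 0" --pt "14 0 0 0 0"

```text
clock: 14.82
eef_pos: [0.516, -0.0874, 0.0385]
tool_rot: [2.218, -2.222, 0.0]
wrist_force: [-4.3, -2.0, 2.2]
grip_width: 0.0006
```

jog_arm --pt "14 0 0 0 0" --pt "14 0 0 0 0" --pt "14 0 0 0 0" --pt "8 0 0 0 0" --pt "4 0 0 0 0" --pt "0 0 0 0 0"

```text
clock: 15.58
eef_pos: [0.5698, -0.0866, 0.0382]
tool_rot: [-2.219, 2.222, -0.0]
wrist_force: [-0.9, -0.5, -0.0]
grip_width: 0.0005
```

```bash
python3 - <<'E'
from h import *
st();grab('wrist','w12')
E
```

```text
t 15.57 p [569.8 -86.6  38.2] yaw -90.1 F [-0.9 -0.5 -0. ] w 0.5 tilt [0.0008 0.0006]
```

View pics/w12.png

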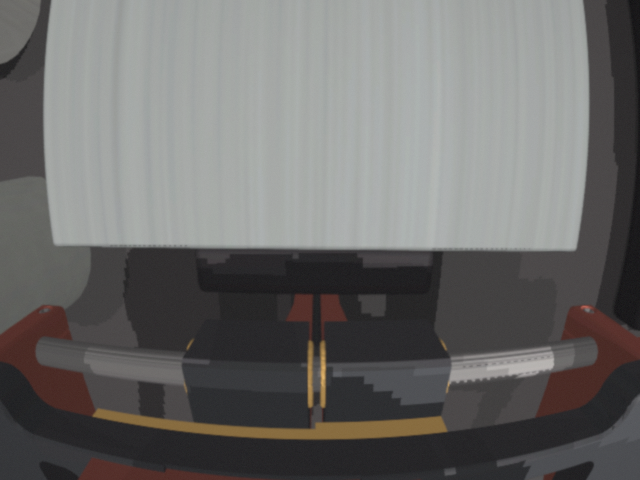

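jog_arm --pt "4 0 0 0 0" --pt "3 0 0 0 0" --pt "2 0 0 0 0" --pt "0 0 0 0 0"

```text
clock: 16.12
eef_pos: [0.5763, -0.0867, 0.0383]
tool_rot: [2.217, -2.221, -0.007]
wrist_force: [-11.2, 1.3, 7.1]
grip_width: 0.0003
```

jog_arm --pt "2 0 0 0 0" --pt "2 0 0 0 0" --pt "0 0 0 0 0"

```text
clock: 16.5
eef_pos: [0.5764, -0.0867, 0.0383]
tool_rot: [2.212, -2.217, -0.018]
wrist_force: [-28.5, 1.9, 17.1]
grip_width: 0.0005
```

The drawer is against its stop, with force rising and the position no longer changing. I'll back off and check.

jog_arm --pt "-10 0 0 0 0" --pt "-20 0 0 0 0" --pt "-30 0 0 0 0" --pt "-40 0 30 0 0" --pt "-20 15 50 0 0" --pt "-10 30 50 0 0" --pt "0 30 20 0 40" --pt "0 0 0 0 40"

```text
clock: 17.5
eef_pos: [0.4535, -0.0108, 0.1908]
tool_rot: [-2.22, 2.217, -0.007]
wrist_force: [0.1, -0.0, -0.2]
grip_width: 0.0169
```

```bash
python3 - <<'E'
from h import *
im=grab('wrist','w13');im=grab('top','top13');st()
P=cloud(im).reshape(-1,3)
m=(abs(P[:,2]-.08)<.006)&(P[:,0]>.6)&(P[:,1]<.05)&(P[:,1]>-.25)
print('roof',cv2.minAreaRect(P[m][:,:2].astype(np.float32)))
m=(P[:,2]>.04)&(P[:,2]<.066)&(P[:,0]>.55)&(P[:,0]<.625)&(P[:,1]<.01)&(P[:,1]>-.18)
print(P[m].min(0),P[m].max(0))
for n,uv,h,lo,hi,R in [('lid1',(172,285),.02,.012,.03,.06),('lid1k',(172,285),.05,.042,.06,.03),('lid2',(258,292),.02,.012,.03,.06),('lid2k',(258,292),.05,.042,.06,.03)]:
    print(n,circ(im,uv,h,lo,hi,R))
E
```

```text
t 17.6 p [452.4 -12.2 187.5] yaw -90.0 F [ 0.9 -0.9 -0.4] w 24.9 tilt [ 0.0001 -0.0004]
roof ((0.7177018523216248, -0.0883084088563919), (0.20043563842773438, 0.22096416354179382), 89.23070526123047)
[ 0.58502156 -0.17929599  0.04010258] [0.61118903 0.00935427 0.06374091]
lid1 [4.480e-01 3.684e-01 4.750e-02 4.476e-01 3.674e-01 2.020e-02 1.002e+03]
lid1k [4.482e-01 3.682e-01 1.330e-02 4.479e-01 3.677e-01 4.940e-02 9.300e+01]
lid2 [4.242e-01 1.543e-01 4.710e-02 4.239e-01 1.540e-01 2.040e-02 1.005e+03]
lid2k [4.242e-01 1.540e-01 1.280e-02 4.239e-01 1.541e-01 5.000e-02 8.600e+01]
```

View pics/top13.png

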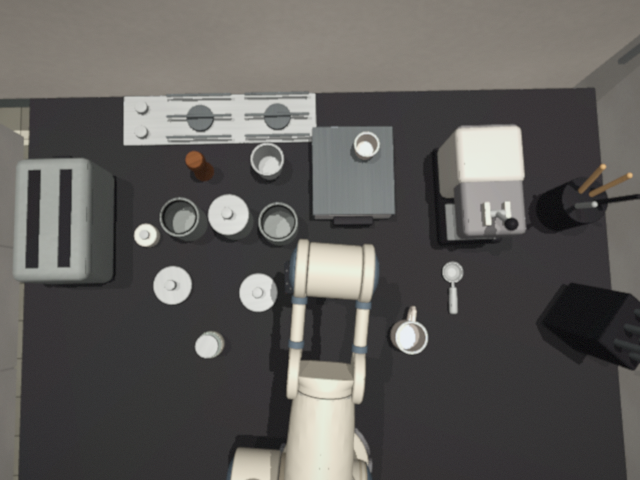

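View pics/w13.png

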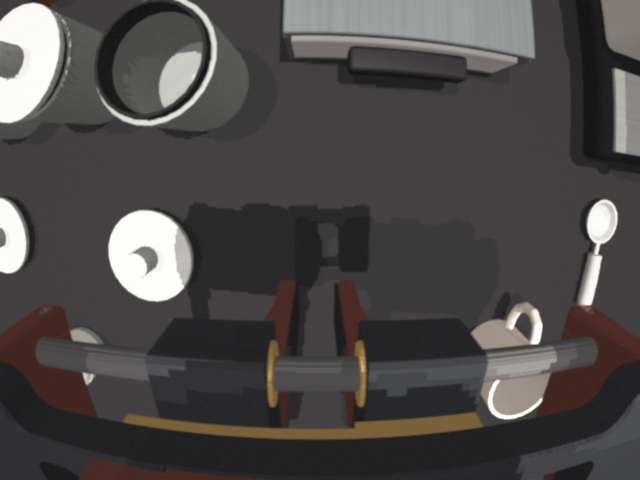

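```bash
python3 - <<'E'
from h import *
from scipy.optimize import least_squares
for t in('top13','side1'):
    im=load(t);P=cloud(im).reshape(-1,3)
    for n,c in(('L',(.605,.3285)),('R',(.5885,.0965)),('M',(.606,.211))):
        d=np.hypot(P[:,0]-c[0],P[:,1]-c[1])
        for lo,hi in((.106,.117),(.1195,.128)) if n!='M' else ((.125,.137),(.15,.17)):
            q=P[(d<.056)&(P[:,2]>lo)&(P[:,2]<hi)]
            # bin by angle: outer radius
            a=np.arctan2(q[:,1]-c[1],q[:,0]-c[0])
            e=[]
            for k in range(24):
                s=q[(a>=-np.pi+k*np.pi/12)&(a<-np.pi+(k+1)*np.pi/12)]
                if len(s)>3:e.append([np.percentile(np.hypot(s[:,0]-c[0],s[:,1]-c[1]),50),-np.pi+(k+.5)*np.pi/12])
            e=np.array(e)
            if len(e)<8: print(t,n,lo,len(q),len(e));continue
            xy=np.c_[c[0]+e[:,0]*np.cos(e[:,1]),c[1]+e[:,0]*np.sin(e[:,1])]
            r=least_squares(lambda p:np.hypot(xy[:,0]-p[0],xy[:,1]-p[1])-p[2],[*c,.043],loss='soft_l1',f_scale=.001)
            print(t,n,lo,len(q),len(e),r.x.round(4),np.abs(r.fun).mean().round(4),np.median(q[:,2]).round(4))
im=load('top13');c=im['color'][180:250,150:310]
cv2.imwrite('pics/can.png',cv2.resize(c,None,fx=5,fy=5,interpolation=cv2.INTER_NEAREST))
E
```

```text
top13 L 0.106 235 24 [0.6048 0.328  0.0429] 0.0009 0.1136
top13 L 0.1195 145 24 [0.6052 0.3289 0.0398] 0.0003 0.1234
top13 R 0.106 203 24 [0.5882 0.0971 0.0435] 0.0003 0.1136
top13 R 0.1195 134 23 [0.5883 0.0969 0.0398] 0.0003 0.1229
top13 M 0.125 1110 24 [0.6065 0.212  0.0347] 0.0005 0.1309
top13 M 0.15 106 18 [0.6055 0.2109 0.0094] 0.0007 0.1606
side1 L 0.106 631 24 [0.6046 0.3342 0.0421] 0.0008 0.113
side1 L 0.1195 355 24 [0.6064 0.332  0.0397] 0.0003 0.1234
side1 R 0.106 409 23 [0.5885 0.102  0.0421] 0.0009 0.1126
side1 R 0.1195 230 24 [0.5896 0.0997 0.0396] 0.0004 0.1233
side1 M 0.125 1091 22 [0.6068 0.2149 0.0362] 0.0017 0.1324
side1 M 0.15 153 15 [0.6062 0.2149 0.0102] 0.0007 0.1613
```

View pics/can.png

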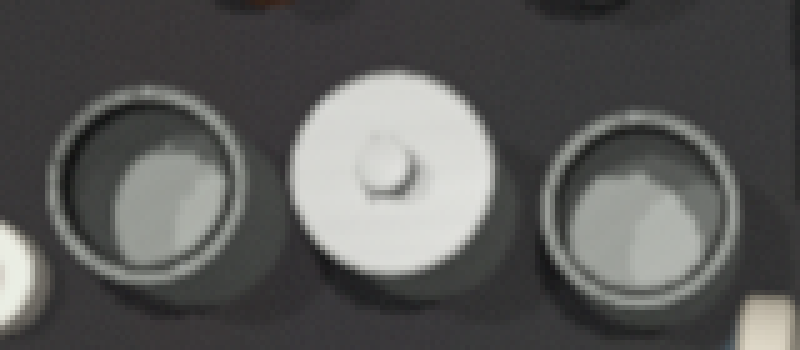

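jog_arm --pt "-7 40 -10 0 50" --pt "-7 42 -15 0 50" --pt "-7 42 -20 0 50" --pt "-7 42 -20 0 50" --pt "0 0 -20 0 50" --pt "0 0 0 0 50" --pt "0 0 0 0 50" --grip_force 40

```text
clock: 18.48
eef_pos: [0.4248, 0.1528, 0.1033]
tool_rot: [2.217, -2.225, 0.001]
wrist_force: [-0.3, 0.1, -0.1]
grip_width: 0.0502
```

```bash
python3 - <<'E'
from h import *
im=grab('wrist','w14');st()
E
```

```text
t 18.52 p [425.  153.  103.9] yaw -90.2 F [ 0.7  0.1 -0.7] w 50.3 tilt [ 0.001 -0.   ]
```

View pics/w14.png

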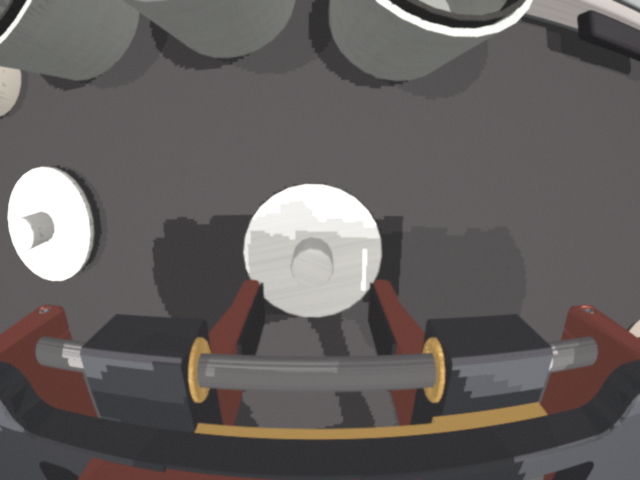

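jog_arm --pt "-0.5 1.5 -20 0 50" --pt "0 0 -25 0 50" --pt "0 0 -17 0 50" --pt "0 0 -9 0 50" --pt "0 0 0 0 50" --pt "0 0 0 0 50"

```text
clock: 19.27
eef_pos: [0.4243, 0.1557, 0.033]
tool_rot: [-2.219, 2.222, -0.001]
wrist_force: [-0.5, -0.7, 0.4]
grip_width: 0.0502
```

jog_arm --pt "0 0 0 0 20" --pt "0 0 0 0 20" --pt "0 0 0 0 20" --pt "0 0 0 0 20"

```text
clock: 19.77
eef_pos: [0.424, 0.1556, 0.0326]
tool_rot: [-2.219, 2.223, -0.001]
wrist_force: [-0.7, 0.1, 1.1]
grip_width: 0.0252
```

```bash
python3 - <<'E'
from h import *
im=grab('wrist','w15');st()
E
```

```text
t 19.82 p [424.  155.6  32.5] yaw -90.1 F [-0.2  0.1  1.5] w 25.3 tilt [0.0005 0.0001]
```

View pics/w15.png

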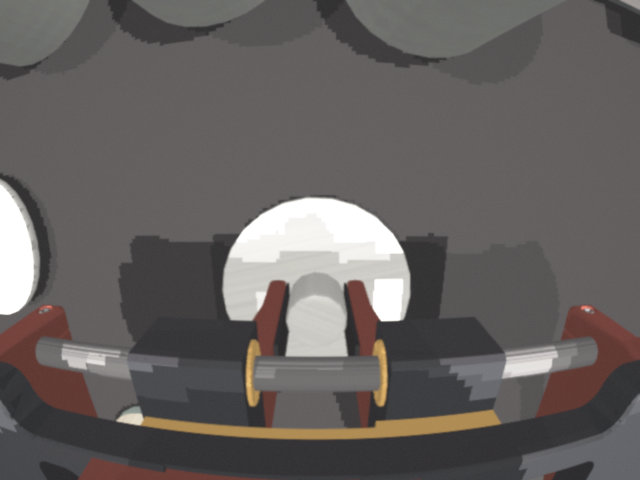

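jog_arm --pt "0 0 20 0 20" --pt "0 0 35 0 20" --pt "0 0 40 0 20" --pt "0 0 40 0 20" --pt "0 0 25 0 20" --pt "0 0 0 0 20"

```text
clock: 20.58
eef_pos: [0.4246, 0.1558, 0.194]
tool_rot: [-2.217, 2.221, -0.003]
wrist_force: [-0.2, -0.4, -1.1]
grip_width: 0.0249
```

jog_arm --pt "20 -7 0 0 20" --pt "30 -11 0 0 20" --pt "34 -12 0 0 20" --pt "34 -12 0 0 20" --pt "30 -11 0 0 20" --pt "16 -5 0 0 20" --pt "0 0 0 0 20" --pt "0 0 0 0 20"

```text
clock: 21.58
eef_pos: [0.587, 0.0977, 0.1908]
tool_rot: [2.219, -2.222, -0.003]
wrist_force: [0.6, -0.2, -2.9]
grip_width: 0.0257
```

```bash
python3 - <<'E'
from h import *
im=grab('wrist','w16');grab('side','s16');st()
E
```

```text
t 21.68 p [587.1  97.9 191.8] yaw -90.1 F [ 0.3  0.3 -0.9] w 25.4 tilt [-0.0007  0.0001]
```

View pics/w16.png

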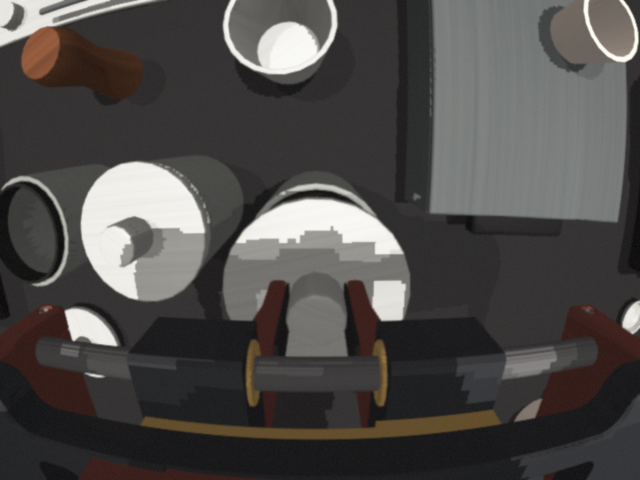

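View pics/s16.png

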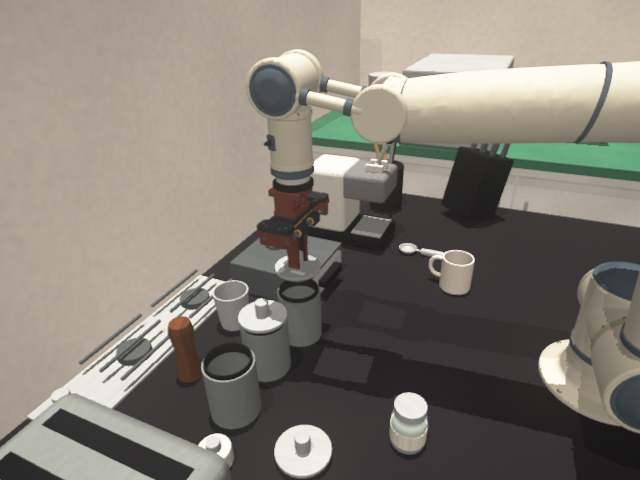

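```bash
python3 - <<'E'
from h import *
from scipy.optimize import least_squares
im=load('s16');P=cloud(im).reshape(-1,3)
def fit(c,lo,hi,r0,pc,loR=.03):
    d=np.hypot(P[:,0]-c[0],P[:,1]-c[1]);q=P[(d<r0*1.3)&(d>loR)&(P[:,2]>lo)&(P[:,2]<hi)]
    a=np.arctan2(q[:,1]-c[1],q[:,0]-c[0]);e=[]
    for k in range(24):
        s=q[(a>=-np.pi+k*np.pi/12)&(a<-np.pi+(k+1)*np.pi/12)]
        if len(s)>3:e.append([np.percentile(np.hypot(s[:,0]-c[0],s[:,1]-c[1]),pc),-np.pi+(k+.5)*np.pi/12])
    e=np.array(e);xy=np.c_[c[0]+e[:,0]*np.cos(e[:,1]),c[1]+e[:,0]*np.sin(e[:,1])]
    r=least_squares(lambda p:np.hypot(xy[:,0]-p[0],xy[:,1]-p[1])-r0,[*c],loss='soft_l1',f_scale=.001)
    return r.x.round(4),np.abs(r.fun).mean().round(4),len(e),len(q),np.median(q[:,2])
print('seal',fit((.5896,.0997),.1195,.128,.0397,50))
print('lid',fit((.588,.100),.174,.184,.047,95))
q=P[(abs(P[:,2]-.179)<.004)&(np.hypot(P[:,0]-.588,P[:,1]-.1)<.06)]
print(q.min(0),q.max(0))
E
```

```text
seal (array([0.5898, 0.0997]), np.float64(0.0004), 19, 170, np.float64(0.12341799756442384))
lid (array([0.5886, 0.0996]), np.float64(0.0008), 20, 523, np.float64(0.1800841902734313))
[0.54203127 0.05397013 0.17502694] [0.63628024 0.14595683 0.18299869]
```

jog_arm --pt "1 0 -15 0 20" --pt "0 0 -15 0 20" --pt "0 0 -10 0 20" --pt "0 0 -6 0 20" --pt "0 0 0 0 20"

```text
clock: 22.3
eef_pos: [0.5886, 0.0975, 0.1456]
tool_rot: [2.219, -2.223, -0.001]
wrist_force: [0.1, 0.1, -2.0]
grip_width: 0.0253
```

jog_arm --pt "0 0 -2 0 20" --pt "0 0 -1 0 20" --pt "0 0 0 0 20"

```text
clock: 22.68
eef_pos: [0.589, 0.0975, 0.1435]
tool_rot: [-2.219, 2.223, -0.001]
wrist_force: [-0.4, -0.1, -2.1]
grip_width: 0.0253
```

```bash
python3 - <<'E'
from h import *
im=grab('wrist','w17');grab('side','s17');st()
E
```

```text
t 22.77 p [589.   97.6 143.6] yaw -90.1 F [ 0.2 -0.1 -1. ] w 25.2 tilt [0.0006 0.0001]
```

View pics/s17.png

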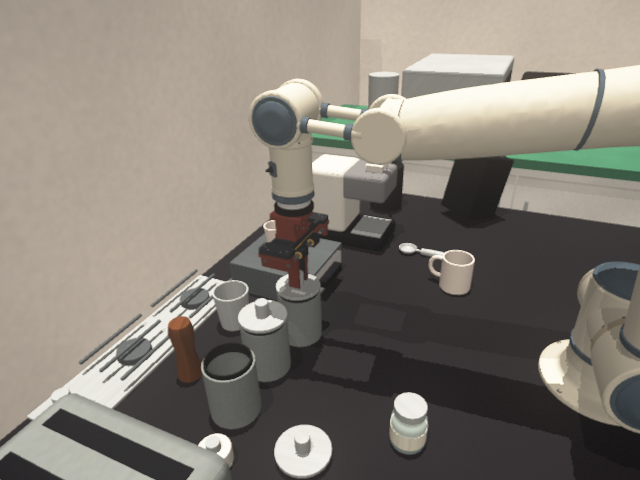

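jog_arm --pt "0 0 -1.5 0 20" --pt "0 0 -1.5 0 20" --pt "0 0 -1.5 0 20" --pt "0 0 -1.5 0 20" --pt "0 0 0 0 20"

```text
clock: 23.4
eef_pos: [0.589, 0.0976, 0.1371]
tool_rot: [-2.219, 2.223, -0.0]
wrist_force: [-0.4, -0.3, 3.3]
grip_width: 0.0251
```

jog_arm --pt "0 0 -1.5 0 20" --pt "0 0 -1.5 0 20" --pt "0 0 0 0 20"

```text
clock: 23.78
eef_pos: [0.589, 0.0976, 0.1355]
tool_rot: [-2.219, 2.223, -0.001]
wrist_force: [-3.1, -0.7, 9.8]
grip_width: 0.0252
```

jog_arm --pt "0 0 -1.5 0 20" --pt "0 0 -1 0 20" --pt "0 0 0 0 20"

```text
clock: 24.15
eef_pos: [0.5891, 0.0975, 0.1355]
tool_rot: [-2.218, 2.222, -0.003]
wrist_force: [-6.7, -0.7, 17.9]
grip_width: 0.0251
```

```bash
python3 - <<'E'
from h import *
st()
E
```

```text
t 24.15 p [589.1  97.5 135.5] yaw -90.1 F [-6.7 -0.7 17.9] w 25.1 tilt [0.0032 0.0002]
```

jog_arm --pt "0 0 4 0 20" --pt "0 0 0 0 50" --pt "0 0 0 0 50" --pt "0 0 20 0 50" --pt "0 0 40 0 50" --pt "3 15 15 0 0" --pt "7 45 0 0 0" --pt "7 45 0 0 0"

```text
clock: 25.15
eef_pos: [0.6064, 0.2034, 0.2129]
tool_rot: [-2.217, 2.223, -0.002]
wrist_force: [0.3, -0.1, -0.7]
grip_width: 0.0234
```

jog_arm --pt "0 9 0 0 0" --pt "0 0 0 0 0" --pt "0 0 -10 0 0" --pt "0 0 -15 0 0" --pt "0 0 0 0 0"

```text
clock: 25.78
eef_pos: [0.605, 0.2104, 0.183]
tool_rot: [2.216, -2.222, -0.003]
wrist_force: [-0.7, -0.3, -0.1]
grip_width: 0.0007
```

```bash
python3 - <<'E'
from h import *
st();grab('wrist','w18');grab('side','s18')
E
```

```text
t 25.77 p [605.  210.4 183. ] yaw -90.2 F [-0.7 -0.3 -0.1] w 0.7 tilt [-0.0039 -0.0012]
```

View pics/s18.png

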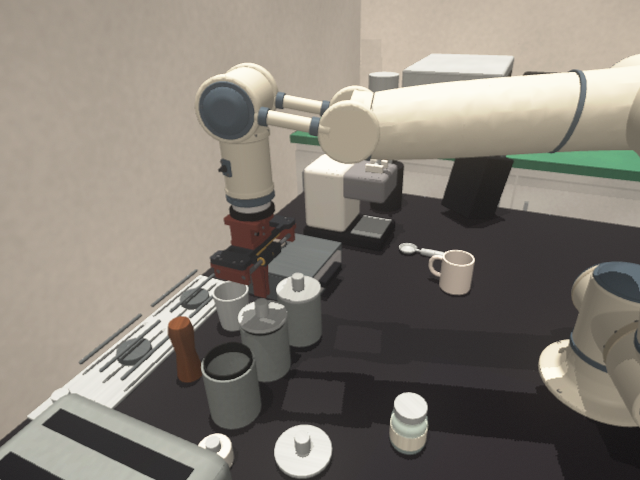

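View pics/w18.png

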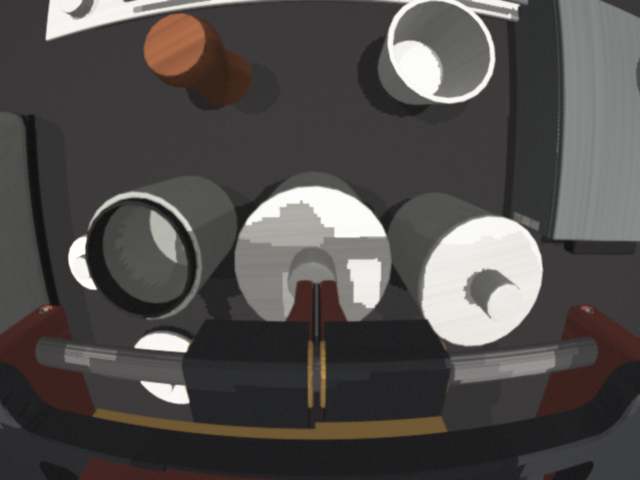

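Lid_2 is seated on the right canister (298,290 in the side view). The closed fingers are above the middle knob (315,265 in the wrist view), so I'm pressing down gradually.

jog_arm --pt "1 1 -8 0 0" --pt "0 0 -4 0 0" --pt "0 0 -3 0 0" --pt "0 0 0 0 0"

```text
clock: 26.38
eef_pos: [0.6067, 0.2126, 0.1703]
tool_rot: [2.219, -2.223, -0.0]
wrist_force: [-0.3, -0.2, -0.1]
grip_width: 0.0005
```

jog_arm --pt "0 0 -2 0 0" --pt "0 0 -2 0 0" --pt "0 0 -1.5 0 0" --pt "0 0 -1.5 0 0" --pt "0 0 0 0 0"

```text
clock: 27.0
eef_pos: [0.607, 0.2126, 0.1637]
tool_rot: [-2.219, 2.223, -0.0]
wrist_force: [1.0, 0.1, 3.8]
grip_width: 0.0005
```

jog_arm --pt "0 0 -1.5 0 0" --pt "0 0 -1 0 0" --pt "0 0 0 0 0"

```text
clock: 27.38
eef_pos: [0.607, 0.2126, 0.1614]
tool_rot: [-2.219, 2.223, -0.0]
wrist_force: [-0.7, -0.3, 5.8]
grip_width: 0.0008
```

jog_arm --pt "0 0 -1.5 0 0" --pt "0 0 -1.5 0 0" --pt "0 0 0 0 0"

```text
clock: 27.75
eef_pos: [0.607, 0.2126, 0.1613]
tool_rot: [-2.218, 2.221, -0.002]
wrist_force: [-4.5, -1.4, 13.9]
grip_width: 0.0001
```

jog_arm --pt "0 0 -1 0 0" --pt "0 0 0 0 0"

```text
clock: 28.0
eef_pos: [0.607, 0.2126, 0.1613]
tool_rot: [-2.217, 2.221, -0.003]
wrist_force: [-4.9, -1.7, 18.5]
grip_width: 0.0006
```

jog_arm --pt "0 0 6 0 0" --pt "0 0 20 0 0" --pt "-5 5 25 0 50" --pt "-31 30 0 0 50" --pt "-31 30 0 0 50" --pt "-31 30 0 0 50" --pt "-31 30 0 0 50" --pt "-30 31 0 0 50"

```text
clock: 29.0
eef_pos: [0.4468, 0.3694, 0.2085]
tool_rot: [2.219, -2.223, -0.0]
wrist_force: [0.0, 0.2, 1.0]
grip_width: 0.0496
```

jog_arm --pt "0 0 -20 0 50" --pt "0 0 -40 0 50" --pt "0 0 -40 0 50" --pt "0 0 0 0 50" --pt "0 0 0 0 50"

```text
clock: 29.62
eef_pos: [0.4487, 0.3683, 0.1095]
tool_rot: [-2.218, 2.223, -0.001]
wrist_force: [-0.0, -0.6, 0.6]
grip_width: 0.05
```

```bash
python3 - <<'E'
from h import *
st();grab('wrist','w19');im=grab('side','s19')
print(circ(im,(303,450),.02,.016,.026,.06),circ(load('side1'),(303,450),.02,.016,.026,.06))
E
```

```text
t 29.62 p [448.7 368.3 109.5] yaw -90.1 F [-0.  -0.6  0.6] w 50.0 tilt [0.001  0.0004]
[4.490e-01 3.709e-01 4.760e-02 4.456e-01 3.770e-01 2.150e-02 2.050e+03] [4.492e-01 3.708e-01 4.770e-02 4.462e-01 3.762e-01 2.150e-02 2.091e+03]
```

View pics/w19.png

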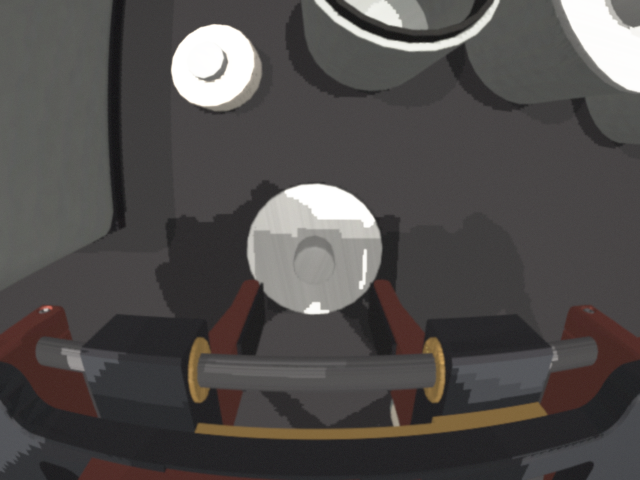

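View pics/s19.png

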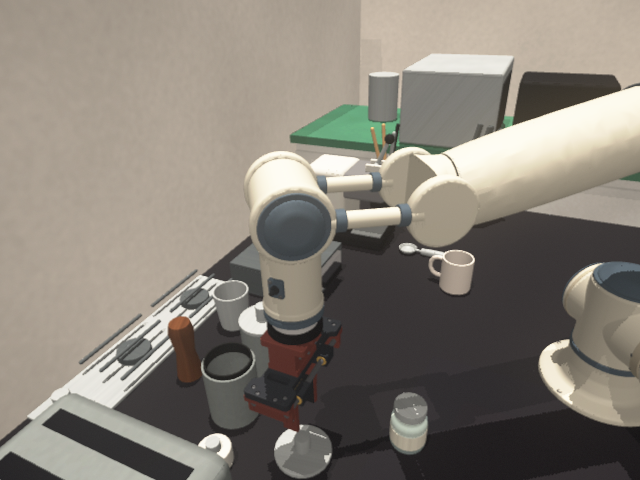

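```bash
python3 - <<'E'
from h import *
P=cloud(load('top1')).reshape(-1,3)
m=(P[:,2]>.09)&(P[:,1]>.42)&(P[:,0]>.35)&(P[:,0]<.56)
print(P[m].min(0),P[m].max(0))
for y in(.47,.48,.49,.50,.51):print(y,(m&(abs(P[:,1]-y)<.002)).sum())
E
```

```text
[0.45823633 0.5106564  0.09018966] [0.55998718 0.67980808 0.19996159]
0.47 0
0.48 0
0.49 0
0.5 0
0.51 7
```

jog_arm --pt "-0.5 1 -20 0 50" --pt "0 0 -25 0 50" --pt "0 0 -20 0 50" --pt "0 0 -11.5 0 50" --pt "0 0 0 0 50" --pt "0 0 0 0 50"

```text
clock: 30.48
eef_pos: [0.4478, 0.3699, 0.0327]
tool_rot: [-2.219, 2.222, -0.0]
wrist_force: [0.5, 1.0, 0.0]
grip_width: 0.0501
```

jog_arm --pt "0 0 0 0 20" --pt "0 0 0 0 20" --pt "0 0 0 0 20" --pt "0 0 0 0 20"

```text
clock: 30.98
eef_pos: [0.4475, 0.3697, 0.0322]
tool_rot: [-2.219, 2.223, -0.0]
wrist_force: [0.3, -0.6, 2.6]
grip_width: 0.0255
```

jog_arm --pt "0 0 20 0 20" --pt "0 0 35 0 20" --pt "0 0 40 0 20" --pt "0 0 40 0 20" --pt "0 0 25 0 20" --pt "0 0 0 0 20" --pt "0 0 0 0 20"

```text
clock: 31.85
eef_pos: [0.447, 0.3693, 0.1907]
tool_rot: [2.219, -2.222, -0.0]
wrist_force: [0.0, 0.9, -2.1]
grip_width: 0.0253
```

```bash
python3 - <<'E'
from h import *
st();grab('wrist','w20')
E
```

```text
t 31.85 p [447.  369.3 190.7] yaw -90.1 F [ 0.   0.9 -2.1] w 25.3 tilt [-0.0011 -0.0008]
```

View pics/w20.png

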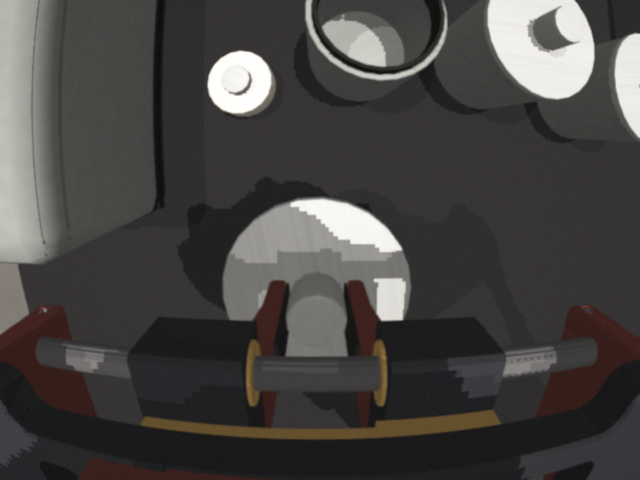

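jog_arm --pt "20 -5 0 0 20" --pt "30 -8 0 0 20" --pt "33 -8 0 0 20" --pt "33 -8 0 0 20" --pt "30 -8 0 0 20" --pt "13 -2.5 0 0 20" --pt "0 0 0 0 20" --pt "0 0 0 0 20"

```text
clock: 32.9
eef_pos: [0.6057, 0.3304, 0.1917]
tool_rot: [2.22, -2.222, -0.001]
wrist_force: [0.0, 0.1, -0.6]
grip_width: 0.0253
```

```bash
python3 - <<'E'
from h import *
from scipy.optimize import least_squares
st();im=grab('side','s21');grab('wrist','w21');P=cloud(im).reshape(-1,3)
def fit(c,lo,hi,r0,pc,loR=.03):
    d=np.hypot(P[:,0]-c[0],P[:,1]-c[1]);q=P[(d<r0*1.3)&(d>loR)&(P[:,2]>lo)&(P[:,2]<hi)]
    a=np.arctan2(q[:,1]-c[1],q[:,0]-c[0]);e=[]
    for k in range(24):
        s=q[(a>=-np.pi+k*np.pi/12)&(a<-np.pi+(k+1)*np.pi/12)]
        if len(s)>3:e.append([np.percentile(np.hypot(s[:,0]-c[0],s[:,1]-c[1]),pc),-np.pi+(k+.5)*np.pi/12])
    e=np.array(e);xy=np.c_[c[0]+e[:,0]*np.cos(e[:,1]),c[1]+e[:,0]*np.sin(e[:,1])]
    r=least_squares(lambda p:np.hypot(xy[:,0]-p[0],xy[:,1]-p[1])-r0,[*c],loss='soft_l1',f_scale=.001)
    return r.x.round(4),np.abs(r.fun).mean().round(4),len(e),len(q),np.median(q[:,2])
print('seal',fit((.606,.332),.1195,.128,.0397,50))
print('lid',fit((.606,.332),.173,.185,.047,95))
E
```

```text
t 32.9 p [605.7 330.4 191.7] yaw -90.1 F [ 0.   0.1 -0.6] w 25.3 tilt [-0.0006  0.0001]
seal (array([0.6064, 0.3321]), np.float64(0.0003), 17, 236, np.float64(0.12337127481052557))
lid (array([0.6069, 0.3316]), np.float64(0.0009), 20, 937, np.float64(0.18069261103308853))
```

View pics/w21.png

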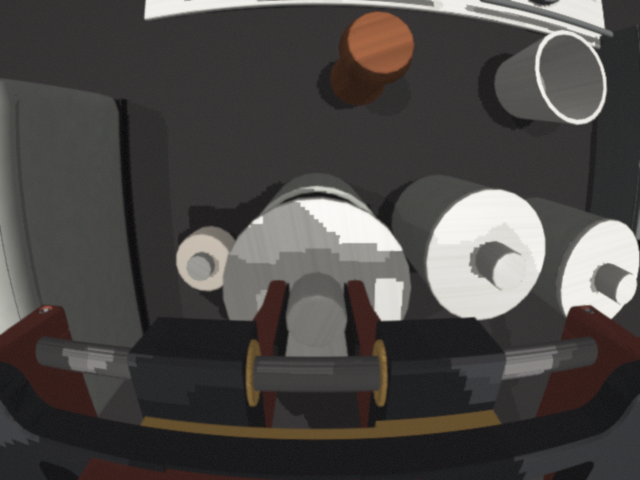

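The lid and seal centres agree within 1 mm. I'll lower the lid and press it.

jog_arm --pt "0 0 -15 0 20" --pt "0 0 -15 0 20" --pt "0 0 -10 0 20" --pt "0 0 -6 0 20" --pt "0 0 -2 0 20" --pt "0 0 0 0 20"

```text
clock: 33.75
eef_pos: [0.6064, 0.3301, 0.144]
tool_rot: [-2.219, 2.223, -0.0]
wrist_force: [0.1, 0.5, -1.5]
grip_width: 0.0249
```

jog_arm --pt "0 0 -1.5 0 20" --pt "0 0 -1.5 0 20" --pt "0 0 -1.5 0 20" --pt "0 0 -1.5 0 20" --pt "0 0 0 0 20"

```text
clock: 34.38
eef_pos: [0.6067, 0.3302, 0.1391]
tool_rot: [-2.218, 2.222, -0.001]
wrist_force: [-1.1, -0.1, 6.0]
grip_width: 0.0253
```

jog_arm --pt "0 0 -1.5 0 20" --pt "0 0 -1.5 0 20" --pt "0 0 0 0 20"

```text
clock: 34.75
eef_pos: [0.6067, 0.3302, 0.1356]
tool_rot: [-2.218, 2.222, -0.001]
wrist_force: [-0.6, 0.3, 4.8]
grip_width: 0.0254
```

jog_arm --pt "0 0 -1.5 0 20" --pt "0 0 0 0 20"

```text
clock: 35.0
eef_pos: [0.6067, 0.3302, 0.1351]
tool_rot: [-2.218, 2.222, -0.001]
wrist_force: [-1.3, -1.2, 8.8]
grip_width: 0.0251
```

jog_arm --pt "0 0 -1.5 0 20" --pt "0 0 0 0 20"

```text
clock: 35.25
eef_pos: [0.6067, 0.3302, 0.1351]
tool_rot: [-2.217, 2.221, -0.002]
wrist_force: [-4.1, -2.5, 13.6]
grip_width: 0.0254
```

jog_arm --pt "0 0 4 0 20" --pt "0 0 0 0 50" --pt "0 0 0 0 50" --pt "0 0 20 0 50" --pt "0 0 40 0 50" --pt "0 0 40 0 30" --pt "-40 -20 20 0 0" --pt "-40 -40 20 0 0"

```text
clock: 36.25
eef_pos: [0.5256, 0.2703, 0.2773]
tool_rot: [-2.221, 2.221, -0.0]
wrist_force: [0.1, 0.2, 0.9]
grip_width: 0.0239
```

jog_arm --pt "-30 -50 0 0 0" --pt "-20 -50 0 0 0" --pt "-10 -50 0 0 0" --pt "0 -50 0 0 0" --pt "0 -50 0 0 0" --pt "0 -50 0 0 0" --pt "0 0 0 0 0" --pt "0 0 0 0 0"

```text
clock: 37.25
eef_pos: [0.4664, -0.0296, 0.2768]
tool_rot: [-2.218, 2.223, -0.001]
wrist_force: [-0.1, 0.9, -0.6]
grip_width: 0.0004
```

```bash
python3 - <<'E'
from h import *
im=grab('top','top22');grab('side','s22');st()
for n,uv,h,lo,hi,R in [('on k',(227,214),.161,.140,.17,.03),('L k',(182,218),.153,.14,.17,.03),('R k',(278,224),.153,.14,.17,.03)]:
    print(n,circ(im,uv,h,lo,hi,R))
    print(circ(im,uv,.123,.118,.14,.055))
for t in('side1','s22'):
  P=cloud(load(t)).reshape(-1,3)
  m=(P[:,2]>.29)&(P[:,2]<.34)&(abs(P[:,0]-.55)<.05)&(abs(P[:,1]+.38)<.04)
  print(t,m.sum(),P[m].mean(0),P[m].min(0),P[m].max(0))
E
```

```text
t 37.35 p [466.4 -28.9 276.4] yaw -90.0 F [ 0.4 -0.4 -0.8] w 0.2 tilt [0.0008 0.0002]
on k [6.065e-01 2.118e-01 1.380e-02 6.054e-01 2.107e-01 1.528e-01 1.060e+02]
[6.064e-01 2.116e-01 4.730e-02 6.054e-01 2.109e-01 1.232e-01 1.104e+03]
L k [6.065e-01 3.288e-01 1.330e-02 6.057e-01 3.277e-01 1.521e-01 1.120e+02]
[6.066e-01 3.284e-01 4.700e-02 6.055e-01 3.278e-01 1.234e-01 1.099e+03]
R k [5.889e-01 9.620e-02 1.300e-02 5.880e-01 9.620e-02 1.530e-01 1.020e+02]
[5.890e-01 9.630e-02 4.730e-02 5.884e-01 9.620e-02 1.234e-01 1.101e+03]
side1 106 [ 0.54683337 -0.37431381  0.31141458] [ 0.53309183 -0.38534924  0.2907765 ] [ 0.56011833 -0.36548481  0.32571136]
s22 8 [ 0.53707736 -0.37907967  0.31657392] [ 0.53465926 -0.38560551  0.31295882] [ 0.5395146  -0.37336782  0.32060515]
```

View pics/top22.png

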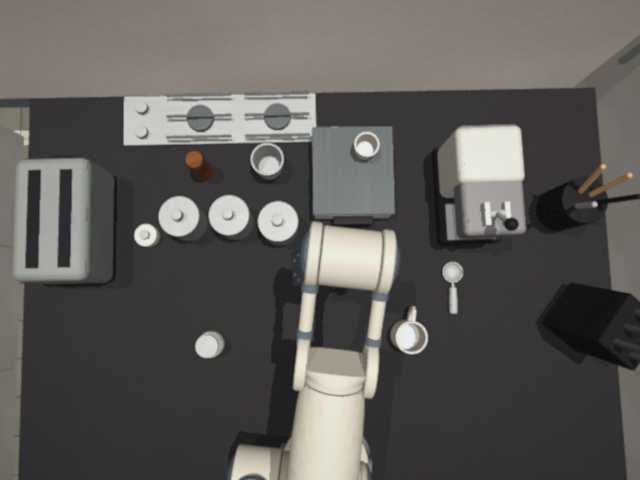

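View pics/s22.png

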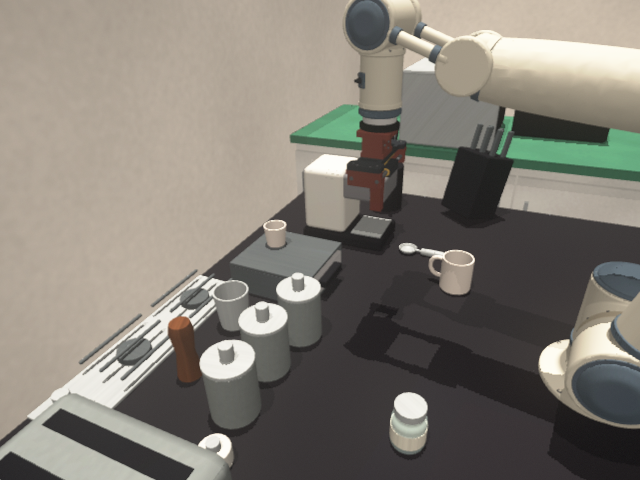

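```bash
cat >> h.py <<'E'
from scipy.optimize import least_squares
def ball(im,c0=(.548,-.38,.312)):
    P=cloud(im).reshape(-1,3);c=np.array(c0)
    for _ in range(6):
        q=P[(np.linalg.norm(P-c,axis=1)<.02)]
        q=q[q[:,2]>c[2]-.004]
        if len(q)<10:return None
        r=least_squares(lambda p:np.linalg.norm(q-p,axis=1)-.014,c,loss='soft_l1',f_scale=.001);c=r.x
    return c.round(4),len(q),np.abs(r.fun).mean().round(4)
E
python3 - <<'E'
from h import *
for t in('top1','top13','top22','side1','s16'):print(t,ball(load(t)))
# dark ball mask in top colour
for t in('top1','top22'):
    im=load(t);c=im['color'][205:245,490:535].astype(int).max(2);m=(c<45).astype(np.uint8)
    n,l,s,ce=cv2.connectedComponentsWithStats(m)
    for i in range(1,n):
        if s[i,4]>30:
            uv=ce[i]+[490,205];print(t,s[i],uv,ray(im,*uv,.312).round(4))
im=load('top22');P=cloud(im).reshape(-1,3)
for lo,hi in((-.37,-.345),(-.42,-.392)):
    m=(P[:,2]>.2335)&(P[:,2]<.25)&(P[:,0]>.54)&(P[:,0]<.625)&(P[:,1]>lo)&(P[:,1]<hi)
    print('cheek',np.percentile(P[m],[2,50,98],axis=0).round(4),m.sum())
m=(abs(P[:,2]-.22)<.006)&(P[:,0]>.5)&(P[:,0]<.66)&(P[:,1]<-.27)&(P[:,1]>-.5)
print(cv2.minAreaRect(P[m][:,:2].astype(np.float32)),P[m].min(0),P[m].max(0))
c=im['color'][110:260,420:580];cv2.imwrite('pics/mach.png',cv2.resize(c,None,fx=5,fy=4,interpolation=cv2.INTER_CUBIC))
E
```

```text
top1 (array([ 0.5463, -0.3834,  0.3106]), 157, np.float64(0.0011))
top13 (array([ 0.5466, -0.3836,  0.3106]), 156, np.float64(0.0012))
top22 (array([ 0.546 , -0.3835,  0.3105]), 152, np.float64(0.001))
side1 (array([ 0.5472, -0.3819,  0.3115]), 73, np.float64(0.0013))
s16 None
top1 [ 37   0   8  25 146] [531.14383562 216.45205479] [ 0.5603 -0.425   0.312 ]
top1 [ 15  14  13  11 101] [510.48514851 223.79207921] [ 0.5464 -0.3822  0.312 ]
top1 [ 0 33 12  6 50] [495.12 240.8 ] [ 0.5127 -0.3491  0.312 ]
top22 [ 37   0   8  24 141] [531.20567376 216.21985816] [ 0.5608 -0.4252  0.312 ]
top22 [15 14 12 11 96] [510.33333333 223.78125   ] [ 0.5464 -0.3819  0.312 ]
top22 [ 0 33 12  6 50] [495.12 240.8 ] [ 0.5127 -0.3491  0.312 ]
cheek [[ 0.5547 -0.3687  0.2341]
 [ 0.5786 -0.3602  0.2396]
 [ 0.6033 -0.3543  0.2447]] 158
cheek [[ 0.5702 -0.4102  0.2353]
 [ 0.5855 -0.4027  0.2397]
 [ 0.6031 -0.3937  0.2448]] 107
((0.5979377627372742, -0.3806992173194885), (0.1249367818236351, 0.13867805898189545), 0.3929832875728607) [ 0.53522749 -0.45013912  0.21401108] [ 0.65999269 -0.3109385   0.22599866]
```

View pics/mach.png

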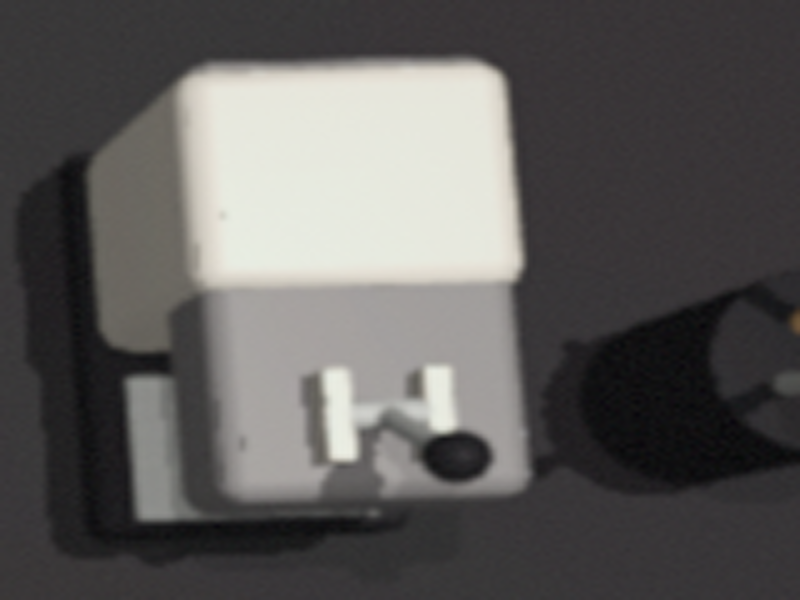

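jog_arm --pt "0 -30 17 0 0" --pt "0 -45 17 0 0" --pt "3 -45 0 0 0" --pt "3 -45 0 0 0" --pt "3 -45 0 0 0" --pt "3 -45 0 0 0" --pt "5 -45 0 0 0" --pt "5 -45 0 0 0"

```text
clock: 38.35
eef_pos: [0.4894, -0.3749, 0.3099]
tool_rot: [-2.222, 2.22, -0.0]
wrist_force: [0.3, -0.1, 1.1]
grip_width: 0.0006
```

jog_arm --pt "5 -9 0 0 0" --pt "0 0 0 0 0" --pt "0 0 0 0 0"

```text
clock: 38.72
eef_pos: [0.4939, -0.3823, 0.3104]
tool_rot: [-2.222, 2.221, -0.001]
wrist_force: [-0.3, 0.0, -0.5]
grip_width: 0.0001
```

```bash
python3 - <<'E'
from h import *
st();im=grab('top','top23');grab('wrist','w23');print(ball(im));im=grab('side','s23');print(ball(im))
E
```

```text
t 38.73 p [ 493.9 -382.3  310.4] yaw -90.0 F [-0.3  0.  -0.5] w 0.1 tilt [ 0.0007 -0.0001]
(array([ 0.5462, -0.3835,  0.3109]), 154, np.float64(0.0012))
(array([ 0.5476, -0.3813,  0.3124]), 69, np.float64(0.0014))
```

View pics/w23.png

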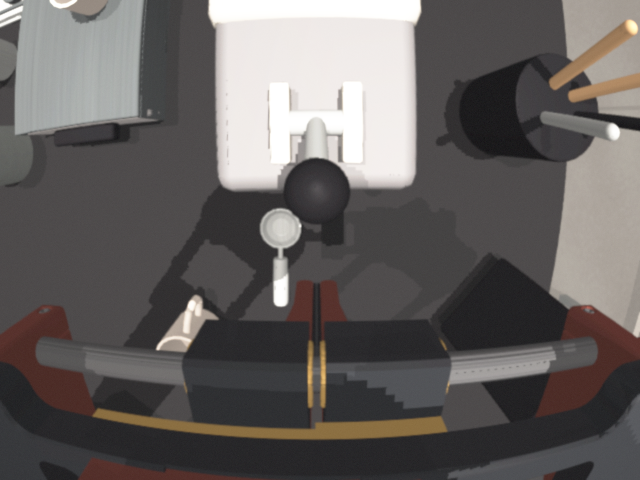

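View pics/s23.png

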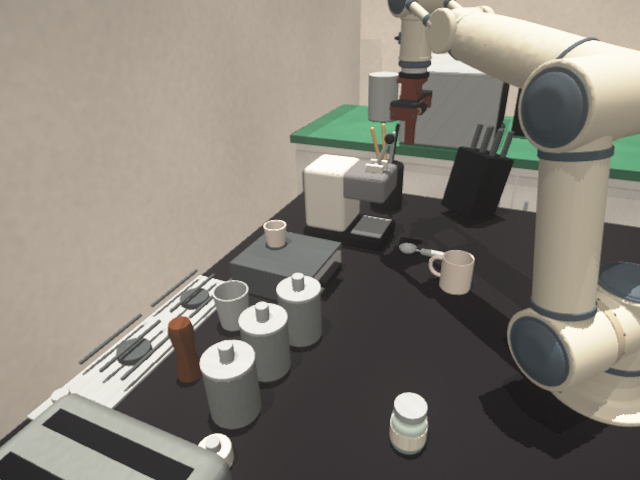

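jog_arm --pt "12 0 0 0 0" --pt "12 0 2 0 0" --pt "6 0 0 0 0" --pt "6 0 0 0 0" --pt "6 0 1 0 0" --pt "6 0 1 0 0" --pt "4 0 0 0 0" --pt "0 0 0 0 0"

```text
clock: 39.88
eef_pos: [0.5459, -0.3839, 0.3132]
tool_rot: [-2.22, 2.222, 0.0]
wrist_force: [-0.4, -0.3, 0.8]
grip_width: 0.0003
```

```bash
python3 - <<'E'
from h import *
st();im=grab('top','top24');grab('wrist','w24');print(ball(im,(.57,-.383,.315)));im=grab('side','s24');print(ball(im,(.57,-.383,.315)))
E
```

```text
t 39.88 p [ 545.9 -383.9  313.2] yaw -90.1 F [-0.4 -0.3  0.8] w 0.3 tilt [0.0002 0.0004]
(array([ 0.5688, -0.3836,  0.319 ]), 27, np.float64(0.0013))
(array([ 0.5679, -0.3815,  0.3181]), 84, np.float64(0.0021))
```

View pics/w24.png

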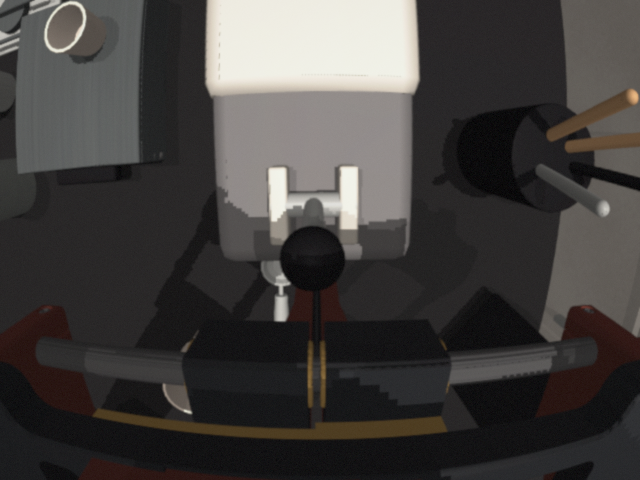

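jog_arm --pt "4 0 0 0 0" --pt "3 0 0 0 0" --pt "1 0 0 0 0" --pt "0 0 0 0 0" --pt "-6 0 0 0 0" --pt "-20 0 0 0 0" --pt "-30 0 0 0 0" --pt "-30 0 0 0 0"

```text
clock: 41.02
eef_pos: [0.4664, -0.3838, 0.3133]
tool_rot: [-2.22, 2.223, -0.0]
wrist_force: [0.9, -0.2, 0.8]
grip_width: 0.0005
```

```bash
python3 - <<'E'
from h import *
st();
for n in('top','side'):
  im=grab(n,n+'25');print(ball(im,(.578,-.383,.317)))
im=load('top25')
c=im['color'][205:245,490:535].astype(int).max(2);m=(c<45).astype(np.uint8)
n,l,s,ce=cv2.connectedComponentsWithStats(m)
for i in range(1,n):
    if s[i,4]>30:
        uv=ce[i]+[490,205];print(s[i],uv,ray(im,*uv,.317).round(4))
P=cloud(im).reshape(-1,3)
for lo,hi in((-.37,-.345),(-.42,-.392)):
    m=(P[:,2]>.2335)&(P[:,2]<.25)&(P[:,0]>.54)&(P[:,0]<.625)&(P[:,1]>lo)&(P[:,1]<hi)
    print('cheek',np.percentile(P[m],[1,50,99],axis=0).round(4),m.sum())
c=im['color'][110:260,420:580];cv2.imwrite('pics/mach2.png',cv2.resize(c,None,fx=5,fy=4,interpolation=cv2.INTER_CUBIC))
c=load('side25')['color'][100:260,290:430];cv2.imwrite('pics/mach3.png',cv2.resize(c,None,fx=4.2,fy=3.7,interpolation=cv2.INTER_CUBIC))
E
```

```text
t 41.02 p [ 466.4 -383.8  313.3] yaw -90.1 F [ 0.9 -0.2  0.8] w 0.5 tilt [0.0002 0.0001]
(array([ 0.5775, -0.3831,  0.3176]), 157, np.float64(0.0012))
(array([ 0.5788, -0.3815,  0.3182]), 72, np.float64(0.0016))
[15  0 13  9 86] [510.58139535 208.69767442] [ 0.5763 -0.3824  0.317 ]
[ 37   0   8  25 145] [531.15862069 216.46896552] [ 0.5596 -0.423   0.317 ]
[ 0 33 14  7 72] [496.25       241.56944444] [ 0.5107 -0.3495  0.317 ]
cheek [[ 0.5544 -0.3687  0.2337]
 [ 0.5778 -0.3596  0.2397]
 [ 0.6038 -0.3536  0.2455]] 161
cheek [[ 0.5548 -0.4095  0.2346]
 [ 0.5681 -0.4015  0.2396]
 [ 0.6028 -0.3937  0.2435]] 80
```

View pics/mach2.png

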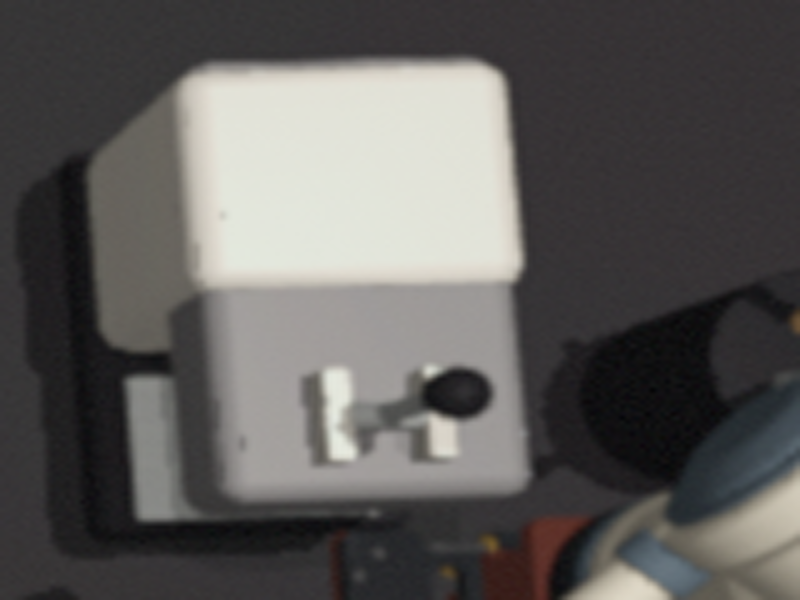

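View pics/mach3.png

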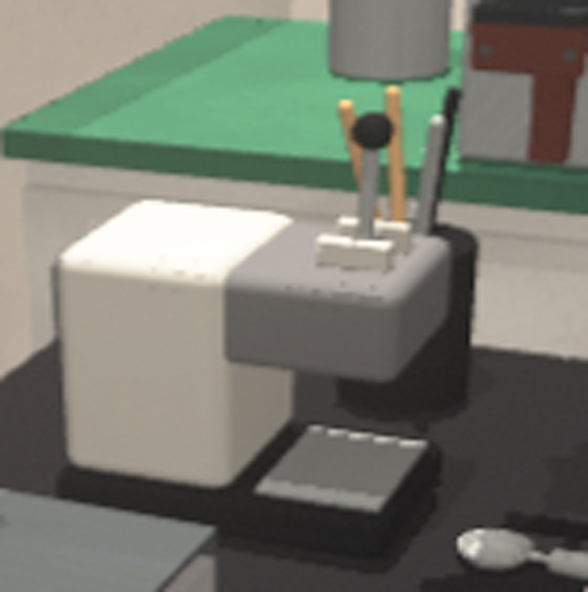

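jog_arm --pt "25 0 0 0 0" --pt "25 0 0 0 0" --pt "20 0 0 0 0" --pt "8 0 0 0 0" --pt "5 0 0 0 0" --pt "3 0 0 0 0" --pt "1.8 0 0 0 0" --pt "0 0 0 0 0"

```text
clock: 42.12
eef_pos: [0.5547, -0.3841, 0.3141]
tool_rot: [2.219, -2.224, 0.0]
wrist_force: [-2.0, 1.1, 0.9]
grip_width: 0.0002
```

jog_arm --pt "-4 0 0 0 0" --pt "-20 0 0 0 0" --pt "-40 0 0 0 0" --pt "-40 20 0 0 0" --pt "-20 40 0 0 0" --pt "0 40 0 0 0" --pt "0 40 0 0 0" --pt "0 0 0 0 0"

```text
clock: 43.12
eef_pos: [0.431, -0.2422, 0.315]
tool_rot: [-2.222, 2.219, -0.004]
wrist_force: [-0.3, -0.2, -0.1]
grip_width: 0.0006
```

```bash
python3 - <<'E'
from h import *
st();
for n in('top','side'):
  im=grab(n,n+'26');print(ball(im,(.579,-.383,.317)))
im=load('top26')
for n,uv,h,lo,hi,R in [('jar',(209,345),.085,.07,.1,.04),('mug',(409,335),.085,.07,.095,.055),('timer',(147,236),.05,.03,.06,.04),('mill',(196,160),.13,.1,.14,.04),('jug',(267,160),.09,.08,.1,.055),
 ('M',(227,214),.153,.140,.17,.03),('L k',(182,218),.153,.14,.17,.03),('R k',(278,224),.153,.14,.17,.03)]:
    print(n,circ(im,uv,h,lo,hi,R),circ(load('top1'),uv,h,lo,hi,R))
P=cloud(im).reshape(-1,3)
m=(P[:,2]>.04)&(P[:,2]<.066)&(P[:,0]>.55)&(P[:,0]<.625)&(P[:,1]<.01)&(P[:,1]>-.18)
print(P[m].min(0),P[m].max(0))
E
```

```text
t 43.12 p [ 431.  -242.2  315. ] yaw -89.9 F [-0.3 -0.2 -0.1] w 0.6 tilt [ 0.0026 -0.0012]
(array([ 0.5787, -0.383 ,  0.3173]), 162, np.float64(0.0012))
(array([ 0.58  , -0.3818,  0.3187]), 70, np.float64(0.0013))
jar [3.006e-01 2.713e-01 2.660e-02 3.009e-01 2.708e-01 8.500e-02 4.190e+02] [3.003e-01 2.717e-01 2.680e-02 3.010e-01 2.706e-01 8.510e-02 4.190e+02]
mug [ 3.287e-01 -2.045e-01  4.840e-02  3.329e-01 -1.993e-01  8.110e-02
  1.340e+02] [ 3.193e-01 -2.167e-01  4.930e-02  3.142e-01 -2.150e-01  8.340e-02
  2.620e+02]
timer [5.738e-01 4.319e-01 2.830e-02 5.734e-01 4.308e-01 3.660e-02 3.750e+02] [5.740e-01 4.316e-01 2.790e-02 5.732e-01 4.305e-01 3.590e-02 3.730e+02]
mill [7.396e-01 2.914e-01 2.400e-02 7.362e-01 2.887e-01 1.291e-01 3.300e+02] [7.393e-01 2.911e-01 2.400e-02 7.364e-01 2.887e-01 1.285e-01 3.270e+02]
jug [7.480e-01 1.219e-01 4.060e-02 7.516e-01 1.233e-01 8.870e-02 2.150e+02] [7.477e-01 1.218e-01 4.030e-02 7.506e-01 1.230e-01 8.830e-02 2.130e+02]
M [6.058e-01 2.119e-01 1.330e-02 6.054e-01 2.108e-01 1.525e-01 1.050e+02] [6.061e-01 2.111e-01 1.300e-02 6.050e-01 2.103e-01 1.603e-01 1.150e+02]
L k [6.062e-01 3.283e-01 1.320e-02 6.056e-01 3.276e-01 1.526e-01 1.130e+02] None
R k [5.889e-01 9.640e-02 1.300e-02 5.879e-01 9.610e-02 1.530e-01 1.040e+02] None
[ 0.58530247 -0.17975409  0.04010352] [0.61110513 0.00931701 0.06332288]
```

View pics/top26.png

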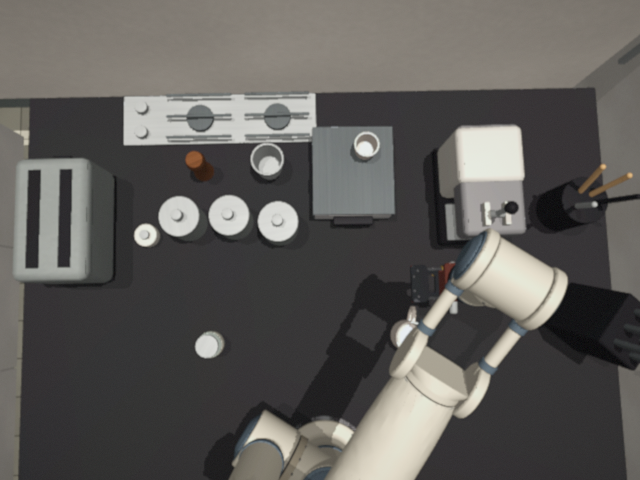

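View pics/side26.png

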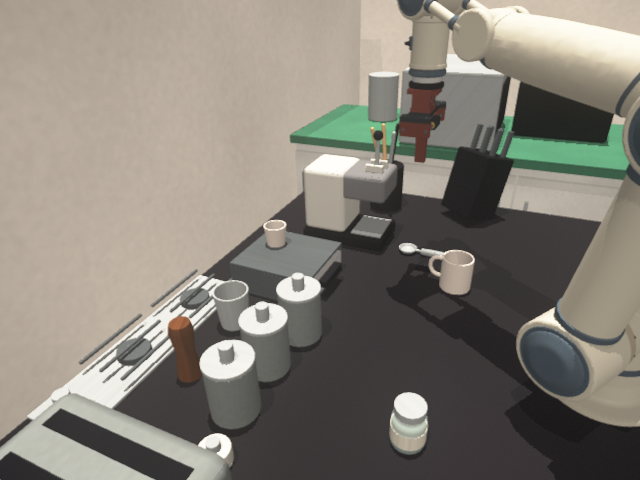

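```bash
python3 -c "
from h import *
print(arm.finish_job());st()"
```

```text
the job is handed in; nothing more can be done
None
the job is handed in; nothing more can be done
```

The job is handed in, at about 43 s on the robot's clock, with the arm clear of everything.

**What I did:**
- **Pods:** I found two pods on the worktop, and no others were visible in any view. Both went into the drawer.
- **Drawer:** I pushed it in until it stopped moving, with about 28 N on the bar.
- **Lids:** I put the two loose lids on the open canisters and pressed all three down. The presses ended at 14–18 N with no further travel.
- **Lever:** last of all, I swung it upright in two pushes.

**Last checks:**
- **Lids:** all three knob tops read about 153 mm above the worktop. That matches fully seated lids; resting on the seal, the middle one read 161 mm.
- **Drawer:** the bar front is at x ≈ 0.585 m, the home position. It stood at 0.442 m when open.
- **Lever:** the ball is at x ≈ 0.579 m against a hinge estimated at 0.579–0.580 m, so it stands upright to about 0.02 rad. The top and side cameras disagree on the ball by about 1.3 mm.
- **Other objects:** the sugar jar, egg timer, pepper mill and milk jug read within about 1 mm of where they started. The espresso cup and teaspoon look unmoved, but I did not measure them.
- **Failed check:** the mug's last top-view reading does not match its first one (about 15 mm off) because the arm half covered it. In the side view it stands where it was at the start.

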